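Close up the model house and switch its lighting on

ROBOT

A 6-joint arm with a two-finger parallel gripper is mounted at the origin on the work surface. World frame = base frame: x ahead of the robot, y to its left, z up, the work surface at z = 0. Lengths are in m, angles in rad, forces in N, time in s.
With the tool pointing down it reaches from about 0.4 to 0.825 m from the base axis. Payload 7 kg.
Tool frame: the origin (TCP) lies on the front face of the gripper's body, between the roots of the fingers; the fingertips stand 73 mm ahead of it and the grasp point (between the pads) lies 54 mm ahead of it; z points along the fingers, y is the direction in which the jaws open and shut (so a half turn about z gives the same grasp; the last joint's range is limited). The gripper opens to 85 mm and grips with 20 to 120 N. Pads are 22 mm wide; open, the fingers measure 114 mm over their backs; the gripper's body (76 mm by 85 mm) begins 54 mm behind the grasp point. The pads swing forward as they close: fully open they stand 13 mm farther back than shut.
Start: joints at [-0.938, 0.359, 0.012, 0, -1.224, -0.288], TCP at [0.228, -0.635, 0.304] pointing down, gripper open.
Joint ranges: [-3.07, 3.07], [-1.43, 2.12], [-1.02, 1.25], [-3.03, 1.67], [-3.05, -0], [-3.03, 3.03]. Speed limits (rad/s): [2.39, 2.39, 3.01, 3.14, 3.14, 3.14].

INTERFACE

Orientations are given as a 3x3 rotation matrix whose columns are the frame's x, y, z axes.
In Python, from rig import status, viewer, robot gives the robot as it stands. The module is installed in compiled form; this text tells all that it offers.
- The arm moves only by the tool play_rows, never from a script. Its argument "rows" is a list of rows, each an object with "offset": the shift along the world's x, y, z in m, a list of three; "angular": the turn, a rotation vector about the world's x, y, z in rad, a list of three; "hand": the opening, from 0 (shut) to 1 (fully open). A call has 1 to 20 rows; each row shifts and turns the pose as measured when the row begins; what a row does not reach is not made up. A row lasts 1/12 s, in which the tool goes at most 41.7 mm and 7.16 degrees, less where a joint would pass 70% of its speed; a pose out of reach is approached as far as the arm can. A call with a gripper value outside its range is refused whole. The fingers move at their own pace and stop on an object; the grip force is fixed at half the most. Time passes only in rows, so rows that do not move let the fingers close. It gives the time, the measured TCP pose, the force and the opening at its end, in the units of the state.
- status.state(): the state, without advancing time (a new reading comes with each control period).
- viewer.grab_frame(name): name is "scene" or "top" or "wrist"; returns a dict with "frame" (480x640x3 uint8, red, green, blue), "range_z" (480x640 float32, m along the optical axis (not along the pixel's ray), 0 where there is no reading), "mtx" (3x3 intrinsics, pixels), "rvec" (rotation vector, rad) and "tvec" (3), from world to camera coordinates, as OpenCV has them. Camera axes: x right, y down, z forward; pixel columns grow to the right and rows downward; lengths in m; the calibration is good to about 2 mm. A picture is of the moment at which its call begins.
- robot.hand_in(): hands the job in, once; it reports no verdict.
The state is a dict: "t": time; "q": joint angles; "qd": joint speeds; "effort": joint torques, N m; "eef_pos": TCP position; "tcp_rot": TCP orientation; "ft_force": force on the tool from outside, world axes, zero at the start; "wrist_torque": the same for the moment, N m; "grip_width": finger opening in m.
Only numpy, scipy, OpenCV 4.12 (cv2) and the standard library are available. Lean on these libraries where they do the work, as an engineer would, in place of code of your own. Each camera call takes 0.05 s, during which the arm holds its last target.

TASK

Pick the loose gabled roof up by its chimney and set it gently, not dropped, fully home on the two pegs of the model house (either way round), and let go of it. Then turn the red rotary switch on the sloping lighting console from off to on, so that it clicks over and stays there. Leave the other things on the bench where they are.

Things in the scene. Friction and masses are not known exactly. Their poses are not given: they have to be found in the camera images.
- roof: loose grey-green gabled roof, 170 (x) x 124 (y) mm, about 0.2 kg; origin: centre of its underside, ridge along x. Bottom plate 6 mm thick with two 12 mm through holes at x = +-66 mm, y = 0, hollow above. Ridge top 55 mm up; brick-red square chimney 26 x 26 mm, sides along x and y, at the middle of the ridge, top 98 mm up. Starts flat on a teal mat 2 mm thick
- roof_grip (a point): place to hold the roof: on the chimney's axis, 78 mm above the roof's underside; axes as roof
- house: fixed grey-green model house without roof, walls 146 (x) x 110 (y) mm, open on its -y side, a low annex 76 mm high on its +x end; origin: centre of its underside, z up. Flat wall tops 120 mm up; on them two brass pegs, 8 mm diameter, 16 mm tall (top 7 mm tapered), at x = +-66 mm, y = 0
- house_seat (a point): centre of the wall-top plane, 120 mm above the house's origin; the seated roof's underside centre is here, the ridge along the house's x. Axes as house
- console: fixed white wedge, 150 (x) x 190 (y) mm, 40 mm high at its own -x front, 145 mm at the back; panel slopes 35 deg, facing up and its -x. Origin: centre of underside. A lamp bar over it (x -8 to +12 mm, full width, 254 to 270 mm up, end posts at x 55, y +-88 mm) blocks the switch from straight above: approach square to the panel, tool tilted 35 deg
- selector_grip (a point): where to hold the switch: on its turning axis, 34 mm out from the panel. z: turning axis, out of the panel; x: along the red bar grip to its white-tipped end (axes turn with it). Bar 64 (x) x 14 (y) mm, 30 mm tall, its outer face 10 mm beyond this point; it stands on a black disc 52 mm across whose top is 20 mm below this point
- selector (a joint): rotary switch angle, rad: 0 = off (white tip at the black dot, lower right as you face the panel), 1.05 = on (white tip at the green dot, lower left); grows clockwise as you face it, i.e. about -z of selector_grip. Detents hold it at both ends; it flips over past the middle (about 0.06 Nm); firm stops at 0 and 1.05
- magnifier: bystander, loose: hand magnifier lying flat: steel-rimmed lens 75 mm across, 12 mm high, wooden handle 80 mm long; origin under the lens centre
- paint_jar: bystander, loose: blue paint jar with white lid, 44 mm across, 50 mm high
- glue_bottle: bystander, loose: white glue bottle with red cap, 36 mm across, 100 mm high
- brush: bystander, loose: paint brush lying flat
- mug: bystander, loose: blue mug, 76 mm across, 90 mm high
- varnish_tin: bystander, loose: steel tin with paper label, 66 mm across, 80 mm high
- gable_block: bystander, loose: pale grey-green spare model block, 90 x 50 x 30 mm
Things that resemble listed ones, but are neither listed nor needed, are in the scene too. What is shaped like the roof but pink is not meant. What is shaped like the house but blue is not meant.

How it is judged:
On the way, in this order (a step that is already met when the one before it is completed fails the run):
1. the roof is seated on both pegs and let go (horizontal distance between roof and house_seat below 0.006 m and z of roof in the frame of house_seat between -0.004 and 0.004 m and angle between the x axis of roof and the x axis of house, either way round below 0.07 rad and contact force between the fingers and roof below 0.05 N), for 0.2 s.
2. the switch is turned on (value of joint selector between 0.9 and 1.15 rad), for 0.2 s.
At the end, for the whole second after the job is handed in: the roof is at rest, released, with its underside within 4 mm of the wall tops, its centre within 6 mm of the house's and its ridge within 0.07 rad of the house's x axis (either way round); the switch rests between 0.9 and 1.15 rad (on) (all of step 1 and all of step 2 and linear speed of roof below 0.02 m/s and velocity of joint selector below 0.1 rad/s); the robot touches nothing.
It fails at once if the roof is dropped onto the house (faster than 0.5 m/s within 60 mm of its seat) (distance between roof and house_seat below 0.06 m and linear speed of roof above 0.5 m/s).
It fails at once if a bystander is moved by more than 30 mm or tipped (distance of any of magnifier, paint_jar, glue_bottle, brush, mug, varnish_tin, gable_block from where it was at the start of the episode above 0.03 m or angle between any of magnifier, paint_jar, glue_bottle, mug, varnish_tin, gable_block's own z axis and vertical above 0.5 rad).
It also fails if it takes over 72 s, if anything falls off the work surface, if the arm or the gripper's body presses on something with over 40 N, if the wrist force passes 120 N, or if a joint passes its speed limit or range.

## Working session

There is one attempt and no reset: what is moved stays moved. The work goes in short steps, Python scripts to look and compute and a tool call to move; the robot and the scene stay as the last step left them, time stands still between calls to the robot, and variables do not carry over. Pictures are saved under pics/ and viewed, and the job is handed in when it is done.

Besides the shell and the picture viewer there is one more tool, called after ">>>" as name(argument=value, ...), one argument or row to a line, values as JSON. play_rows: Moves the arm, as the interface text tells. Its arguments: {"type":"object","properties":{"rows":{"type":"array"}},"required":["rows"]}

```bash
mkdir -p pics
cat > h.py <<'E'
import numpy as np, cv2, pickle
from rig import status, viewer, robot
def grab(n,tag):
    f=viewer.grab_frame(n); cv2.imwrite(f'pics/{tag}.png',f['frame'][:,:,::-1]); pickle.dump(f,open(f'pics/{tag}.pkl','wb')); return f
def load(tag): return pickle.load(open(f'pics/{tag}.pkl','rb'))
def cloud(f):
    d=f['range_z'].astype(float); K=f['mtx']; v,u=np.mgrid[:480,:640]
    c=np.stack([(u-K[0,2])/K[0,0]*d,(v-K[1,2])/K[1,1]*d,d],-1)
    R=cv2.Rodrigues(np.array(f['rvec'],float))[0]
    w=(c-np.array(f['tvec']).ravel())@R
    w[d==0]=np.nan
    return w
def proj(f,p): return cv2.projectPoints(np.array(p,float).reshape(-1,3),np.array(f['rvec'],float),np.array(f['tvec'],float),np.array(f['mtx'],float),None)[0].reshape(-1,2)
E
python3 - <<'E'
from h import *
for n in ['scene','top','wrist']:
    f=grab(n,n+'0')
    R=cv2.Rodrigues(np.array(f['rvec'],float))[0]; print(n,(-R.T@np.array(f['tvec']).ravel()).round(3),R[2].round(2),(f['range_z']>0).mean())
s=status.state(); print({k:np.round(v,3) for k,v in s.items()})
E
```

```text
scene [1.593 0.04  1.097] [-0.75 -0.08 -0.66] 0.95904296875
top [ 0.129 -0.091  1.84 ] [ 0.19 -0.01 -0.98] 0.9958821614583333
wrist [ 0.155 -0.661  0.374] [ 0.29  0.1  -0.95] 0.996015625
{'t': np.float64(0.15), 'q': array([-0.938,  0.359,  0.011, -0.   , -1.224, -0.288]), 'qd': array([ 0.001, -0.003,  0.002,  0.002, -0.   ,  0.001]), 'effort': array([-2.0000e-03, -5.8388e+01,  2.9365e+01,  6.9400e+00, -4.0000e-03,
       -0.0000e+00]), 'eef_pos': array([ 0.228, -0.635,  0.303]), 'tcp_rot': array([[-0.941, -0.338, -0.001],
       [-0.338,  0.941,  0.001],
       [ 0.   ,  0.001, -1.   ]]), 'ft_force': array([-0.462,  0.125,  0.131]), 'wrist_torque': array([-0.022, -0.005,  0.003]), 'grip_width': np.float64(0.085)}
```

View pics/scene0.png

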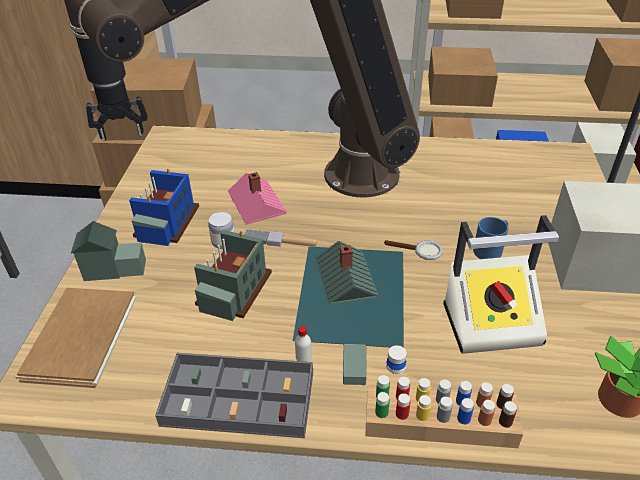

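View pics/top0.png

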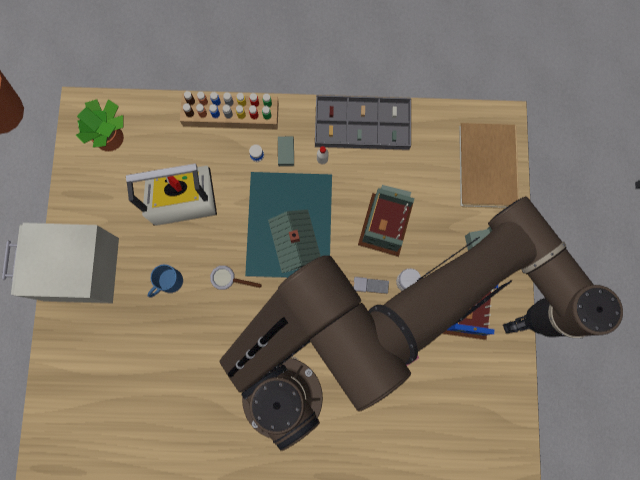

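View pics/wrist0.png

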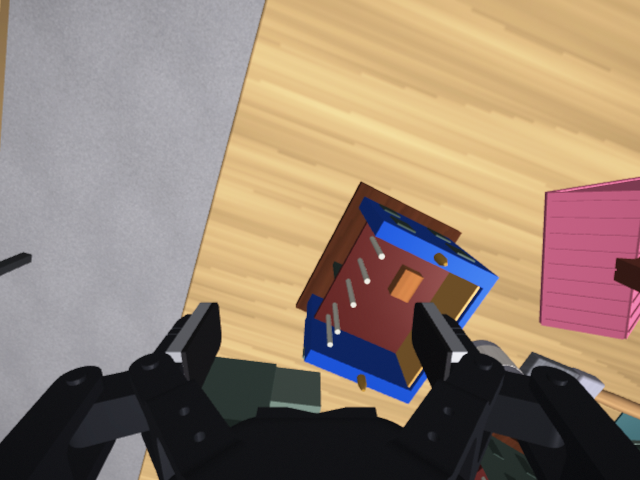

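The scene view shows two gabled roofs and two houses. The grey-green roof is on the teal mat at scene (347,270) / top (293,238), and the pink roof at scene (257,197) is a decoy. The grey-green house is at scene (232,275) / top (388,218), and the blue one at (165,207) is a decoy. The dark green block at (105,250) isn't shaped like a listed house with pegs. The console is at scene (497,300) / top (172,192), with its panel facing away from the robot. Next I'll confirm these in enlarged crops and measure.

Run:
```python
from h import *
f=load('scene0'); t=load('top0')
a=cv2.resize(f['frame'][220:340,180:400],(800,436),interpolation=cv2.INTER_CUBIC)
cv2.imwrite('pics/c1.png',a[:,:,::-1])
a=cv2.resize(t['frame'][150:290,240:430],(800,590),interpolation=cv2.INTER_CUBIC)
cv2.imwrite('pics/c2.png',a[:,:,::-1])
a=cv2.resize(f['frame'][205:355,430:570],(560,600),interpolation=cv2.INTER_CUBIC)
cv2.imwrite('pics/c3.png',a[:,:,::-1])
W=cloud(f); V=cloud(t)
for n,(u,v) in dict(chim=(346,249),ridge=(330,246),disc=(490,295),yel=(475,290),mat=(320,320),wall=(210,290),bar=(510,238)).items(): print(n,W[v,u].round(4))
for n,(u,v) in dict(chim=(294,236),roof=(283,220),mat=(260,190),floor=(388,215),yel=(155,197),bar=(165,172)).items(): print('t',n,V[v,u].round(4))
```

```text
chim [ 0.4694 -0.0194  0.102 ]
ridge [ 0.3547 -0.0688  0.008 ]
disc [0.5988 0.313  0.1025]
yel [0.5892 0.2802 0.106 ]
mat [ 0.6167 -0.0702  0.0025]
wall [ 0.6064 -0.3303  0.0712]
bar [0.598  0.3258 0.2709]
t chim [ 0.4624 -0.0225  0.0993]
t roof [0.5225 0.015  0.037 ]
t mat [ 0.6251  0.093  -0.004 ]
t floor [ 0.5429 -0.3004  0.0583]
t yel [0.565  0.3878 0.1052]
t bar [0.5931 0.3213 0.27  ]
```

View pics/c1.png

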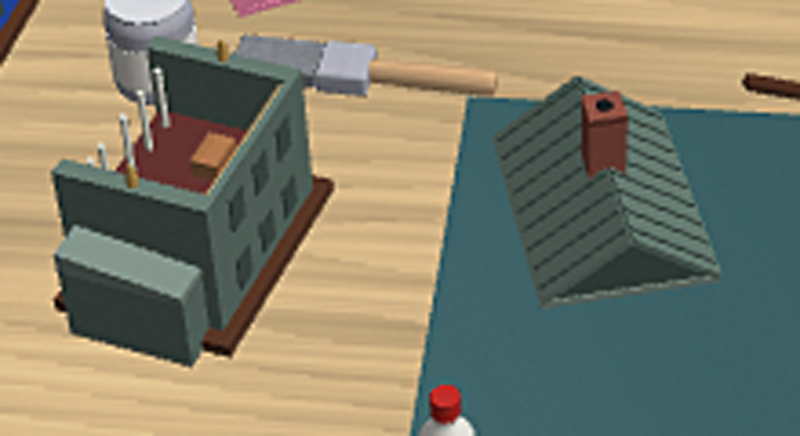

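View pics/c2.png

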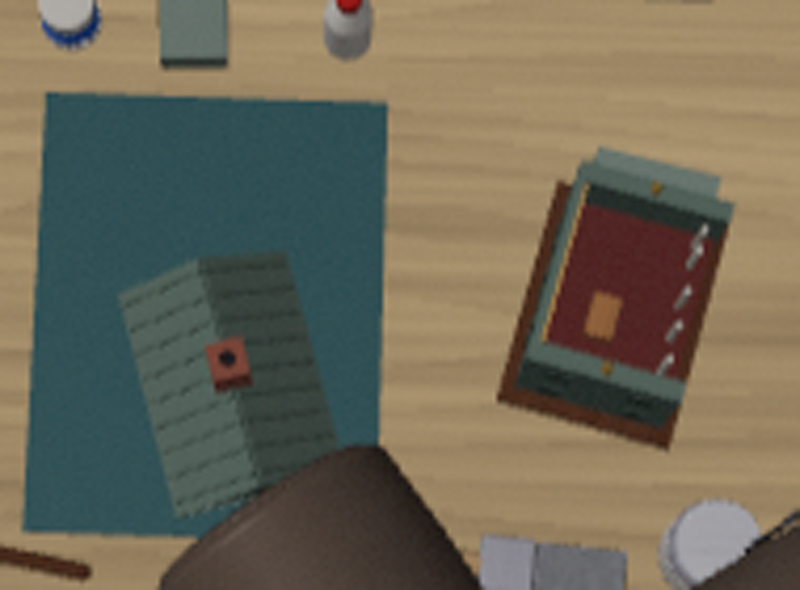

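View pics/c3.png

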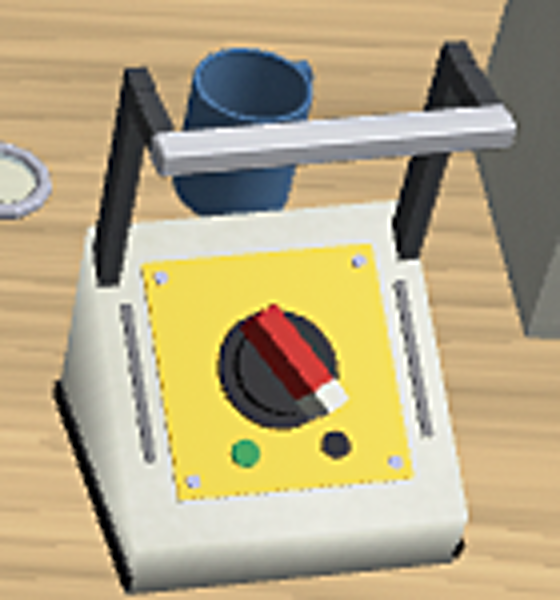

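The crops confirm both targets: the green roof has the red chimney, and the green house has brass pegs at c1 (131,177) and (222,48). On the console the switch's white tip is at the black dot, so it is off. Next I'll measure the poses.

```bash
cat > m.py <<'E'
from h import *
def ray(f,px,z):
    K=f['mtx'];R=cv2.Rodrigues(np.array(f['rvec'],float))[0];o=-R.T@np.array(f['tvec']).ravel()
    d=R.T@np.linalg.inv(K)@np.array([px[0],px[1],1.]); return o+d*(z-o[2])/d[2]
def tri(fs,pxs):
    A=[];b=[]
    for f,px in zip(fs,pxs):
        K=f['mtx'];R=cv2.Rodrigues(np.array(f['rvec'],float))[0];o=-R.T@np.array(f['tvec']).ravel()
        d=R.T@np.linalg.inv(K)@np.array([px[0],px[1],1.]);d/=np.linalg.norm(d)
        P=np.eye(3)-np.outer(d,d);A.append(P);b.append(P@o)
    x=np.linalg.lstsq(np.vstack(A),np.hstack(b),rcond=None)[0]
    return x,np.linalg.norm(np.vstack(A)@x-np.hstack(b))
E
python3 - <<'E'
from m import *
f=load('scene0'); t=load('top0')
hs=lambda F:cv2.cvtColor(F['frame'],cv2.COLOR_RGB2HSV)
# pegs
sc=lambda x,y:(180+(x+.5)*220/800-.5,220+(y+.5)*120/436-.5); tc=lambda x,y:(240+(x+.5)*190/800-.5,150+(y+.5)*140/590-.5)
for a,b in [((131,168),(657,187)),((222,42),(607,367))]:
    print('peg',tri([f,t],[sc(*a),tc(*b)]), 'z136:',ray(f,sc(*a),.136)[:2].round(4),ray(t,tc(*b),.132)[:2].round(4))
# chimney
for F,n,box in [(f,'s',(320,235,375,300)),(t,'t',(270,215,320,260))]:
    W=cloud(F);H=hs(F);m=((H[...,0]<12)|(H[...,0]>172))&(H[...,1]>90)
    u0,v0,u1,v1=box; k=np.zeros_like(m);k[v0:v1,u0:u1]=1;m&=k
    q=W[m];print(n,m.sum(),np.nanpercentile(q[:,2],[5,50,95]).round(3))
    tp=m&(W[...,2]>.094);c=W[tp]; print(' top',tp.sum(),np.nanmedian(c,0).round(4),(np.nanmin(c,0)+np.nanmax(c,0))/2)
    r=cv2.minAreaRect((c[:,:2]*1000).astype(np.float32));print(r)
# console yellow plane
for F,n,box in [(f,'s',(460,255,545,335)),(t,'t',(145,170,205,212))]:
    W=cloud(F);H=hs(F);m=(H[...,0]>20)&(H[...,0]<35)&(H[...,1]>150)&(H[...,2]>120)
    u0,v0,u1,v1=box;k=np.zeros_like(m);k[v0:v1,u0:u1]=1;m&=k
    q=W[m];q=q[np.isfinite(q).all(1)];c=np.median(q,0)
    for _ in range(3):
        U,S,Vt=np.linalg.svd(q-q.mean(0));nn=Vt[2]*np.sign(Vt[2][2]);r=(q-q.mean(0))@nn;c=q.mean(0);q=q[abs(r)<.004]
    print(n,len(q),c.round(4),nn.round(4),'tilt',np.degrees(np.arccos(nn[2])),'az',np.degrees(np.arctan2(nn[1],nn[0])))
# roof plate/gables from clouds
for F,n,box in [(f,'s',(312,235,382,305)),(t,'t',(265,205,325,280))]:
    W=cloud(F);H=hs(F);u0,v0,u1,v1=box;k=np.zeros(H.shape[:2],bool);k[v0:v1,u0:u1]=1
    m=k&(W[...,2]>.006)&(W[...,2]<.054);q=W[m];P=W
    r=cv2.minAreaRect((q[:,:2]*1000).astype(np.float32));print('roof',n,m.sum(),r)
E
```

```text
peg (array([ 0.58846717, -0.31312761,  0.13343978]), np.float64(0.00026760267676916727)) z136: [ 0.5911 -0.312 ] [ 0.5889 -0.3135]
peg (array([ 0.46136299, -0.27966324,  0.13419277]), np.float64(0.0003078153060735156)) z136: [ 0.4635 -0.2788] [ 0.4618 -0.2801]
s 242 [0.053 0.085 0.102]
 top 85 [ 0.4706 -0.0192  0.0991] [ 0.46728314 -0.01963416  0.10040721]
((467.4300537109375, -19.75364112854004), (33.202144622802734, 28.002641677856445), 21.32135009765625)
t 91 [0.063 0.097 0.107]
 top 62 [ 0.4649 -0.0221  0.1003] [ 0.46501111 -0.02095457  0.10156209]
((464.81658935546875, -21.4067440032959), (27.514888763427734, 24.59235382080078), 15.875923156738281)
s 2131 [0.5952 0.3333 0.0941] [0.5637 0.1213 0.8171] tilt 35.20896882751163 az 12.147363433442447
t 425 [0.5869 0.3434 0.0973] [0.5946 0.1453 0.7908] tilt 37.74238212978911 az 13.731597870284602
roof s 2454 ((435.32122802734375, -15.148086547851562), (258.8164978027344, 186.3541717529297), 6.179920673370361)
roof t 2260 ((463.12933349609375, -21.349227905273438), (229.768310546875, 182.18214416503906), 2.179680824279785)
```

Peg spacing measures 131.4 mm against the expected 132, so that's good. The house centre is ≈ (0.525,-0.296) with yaw ≈ -14.8°. I'll move over the roof next for a close look.

>>> play_rows(
  rows=[
    {"offset": [0.012, 0.0355, 0.003], "angular": [0, 0, 0], "hand": 1},
    {"offset": [0.012, 0.0355, 0.003], "angular": [0, 0, 0], "hand": 1},
    {"offset": [0.012, 0.0355, 0.003], "angular": [0, 0, 0], "hand": 1},
    {"offset": [0.012, 0.0355, 0.003], "angular": [0, 0, 0], "hand": 1},
    {"offset": [0.012, 0.0355, 0.003], "angular": [0, 0, 0], "hand": 1},
    {"offset": [0.012, 0.0355, 0.003], "angular": [0, 0, 0], "hand": 1},
    {"offset": [0.012, 0.0355, 0], "angular": [0, 0, 0], "hand": 1},
    {"offset": [0.012, 0.0355, 0], "angular": [0, 0, 0], "hand": 1},
    {"offset": [0.012, 0.0355, 0], "angular": [0, 0, 0], "hand": 1},
    {"offset": [0.012, 0.0355, 0], "angular": [0, 0, 0], "hand": 1},
    {"offset": [0.012, 0.0355, 0], "angular": [0, 0, 0], "hand": 1},
    {"offset": [0.012, 0.0355, 0], "angular": [0, 0, 0], "hand": 1},
    {"offset": [0.012, 0.0355, 0], "angular": [0, 0, 0], "hand": 1},
    {"offset": [0.012, 0.0355, 0], "angular": [0, 0, 0], "hand": 1},
    {"offset": [0.012, 0.0355, 0], "angular": [0, 0, 0], "hand": 1},
    {"offset": [0.012, 0.0355, 0], "angular": [0, 0, 0], "hand": 1},
    {"offset": [0.006, 0.02, 0], "angular": [0, 0, 0], "hand": 1},
    {"offset": [0, 0, 0], "angular": [0, 0, 0], "hand": 1},
  ],
)

```text
t: 1.65
eef_pos: [0.4245, -0.02, 0.3161]
tcp_rot: [[-0.943, -0.332, -0.001], [-0.332, 0.943, 0.01], [-0.002, 0.01, -1.0]]
ft_force: [0.4, -1.1, 0.1]
grip_width: 0.0855
```

Run:
```python
from h import *
grab('wrist','w1')
s=status.state();print(s['t'],s['eef_pos'].round(4),s['tcp_rot'].round(3).tolist())
```

```text
1.7 [ 0.424 -0.021  0.316] [[-0.943, -0.332, -0.002], [-0.332, 0.943, 0.01], [-0.002, 0.01, -1.0]]
```

View pics/w1.png

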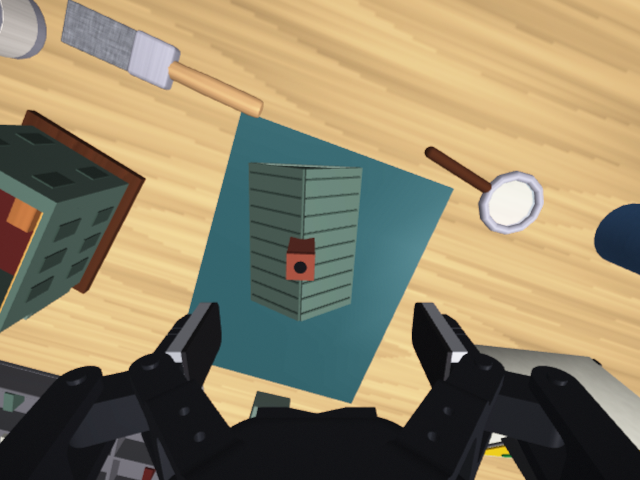

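The roof is in clear view: chimney top at (300,265), ridge nearly vertical from (304,168) to (301,318).

Run:
```python
from m import *
f=load('w1');W=cloud(f);H=cv2.cvtColor(f['frame'],cv2.COLOR_RGB2HSV)
R=cv2.Rodrigues(np.array(f['rvec'],float))[0];print('cam',-R.T@np.array(f['tvec']).ravel())
m=((H[...,0]<12)|(H[...,0]>172))&(H[...,1]>90);k=np.zeros_like(m);k[230:290,275:325]=1;m&=k
print(np.nanpercentile(W[m][:,2],[2,50,98]))
tp=(m&(W[...,2]>.095)).astype(np.uint8)
c=max(cv2.findContours(tp,cv2.RETR_EXTERNAL,cv2.CHAIN_APPROX_NONE)[0],key=cv2.contourArea)
r=cv2.minAreaRect(c);print(r)
g=np.array([ray(f,p,.1)[:2] for p in cv2.boxPoints(r)]);print(g.mean(0),g,np.linalg.norm(np.diff(g,axis=0),axis=1),np.degrees(np.arctan2(*(np.diff(g,axis=0)[:,::-1].T))))
# roof slopes: plane fits by side
D=W
for n,(u0,v0,u1,v1) in dict(L=(255,180,285,290),R=(320,180,345,290)).items():
    q=W[v0:v1,u0:u1].reshape(-1,3);q=q[np.isfinite(q).all(1)&(q[:,2]>.008)]
    q0=q.mean(0);N=np.linalg.svd(q-q0)[2][2];N*=np.sign(N[2]);print(n,q0.round(4),N.round(3),'az',np.degrees(np.arctan2(N[1],N[0])),np.degrees(np.arccos(N[2])))
    globals()[n]=(q0,N)
d=np.cross(L[1],R[1]);d/=np.linalg.norm(d);d*=np.sign(d[0]);print('ridge dir',d,np.degrees(np.arctan2(d[1],d[0])))
a,b=ray(f,(304,168),.057),ray(f,(301,318),.057);print(a,b,(a+b)/2,np.linalg.norm(a-b),np.degrees(np.arctan2((b-a)[1],(b-a)[0])))
```

```text
cam [ 0.35139779 -0.04638958  0.38695334]
[0.04958872 0.10057002 0.10251511]
((300.0, 266.0), (28.0, 28.0), 90.0)
[ 0.46636619 -0.01912427] [[ 0.45724869 -0.03572509]
 [ 0.44881916 -0.01143078]
 [ 0.47537552 -0.00217425]
 [ 0.48402138 -0.02716695]] [0.02571519 0.02812337 0.0264459 ] [109.13552869  19.21659014 -70.91768619]
L [ 0.4707 -0.0568  0.0292] [ 0.171 -0.573  0.802] az -73.35593493576299 36.71068047077967
R [0.4466 0.0095 0.0328] [-0.173  0.573  0.801] az 106.82518231737252 36.797082829798306
ridge dir [0.95764729 0.28794146 0.00118041] 16.734766113303632
[ 0.38438809 -0.04407144  0.057     ] [0.54306906 0.00601251 0.057     ] [ 0.46372858 -0.01902946  0.057     ] 0.16639727480831942 17.517088127656564
```

>>> play_rows(
  rows=[
    {"offset": [0.021, 0.001, 0], "angular": [-0.005, 0, -0.023], "hand": 1},
    {"offset": [0.0205, 0.0005, 0], "angular": [-0.005, 0, -0.022], "hand": 1},
    {"offset": [0, 0, -0.03], "angular": [0, 0, 0], "hand": 1},
    {"offset": [0, 0, -0.03], "angular": [0, 0, 0], "hand": 1},
    {"offset": [0, 0, -0.02], "angular": [0, 0, 0], "hand": 1},
    {"offset": [0, 0, 0], "angular": [0, 0, 0], "hand": 1},
  ],
)

```text
t: 2.2
eef_pos: [0.4661, -0.0226, 0.2348]
tcp_rot: [[-0.958, -0.288, 0.003], [-0.288, 0.958, 0.001], [-0.003, -0.0, -1.0]]
ft_force: [-0.6, -0.5, -0.9]
grip_width: 0.0857
```

Run:
```python
from h import *
s=status.state();print(s['t'],s['eef_pos'].round(4),s['tcp_rot'].round(4).tolist(),np.degrees(np.arctan2(s['tcp_rot'][1][1],s['tcp_rot'][0][1])))
```

```text
2.2 [ 0.4661 -0.0226  0.2348] [[-0.9578, -0.2875, 0.0025], [-0.2875, 0.9578, 0.0008], [-0.0026, -0.0, -1.0]] 106.71093601789785
```

>>> play_rows(
  rows=[
    {"offset": [-0.0005, 0.003, -0.02], "angular": [0, 0.0025, 0], "hand": 1},
    {"offset": [0, 0, -0.025], "angular": [0, 0, 0], "hand": 1},
    {"offset": [0, 0, -0.025], "angular": [0, 0, 0], "hand": 1},
    {"offset": [0, 0, -0.02], "angular": [0, 0, 0], "hand": 1},
    {"offset": [0, 0, -0.009], "angular": [0, 0, 0], "hand": 1},
    {"offset": [0, 0, 0], "angular": [0, 0, 0], "hand": 1},
  ],
)

```text
t: 2.7
eef_pos: [0.4667, -0.0241, 0.1376]
tcp_rot: [[-0.959, -0.284, 0.004], [-0.284, 0.959, 0.0], [-0.004, -0.001, -1.0]]
ft_force: [0.4, 0.4, -0.1]
grip_width: 0.0855
```

Run:
```python
from h import *
grab('wrist','w2')
```

```text
(no output)
```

View pics/w2.png

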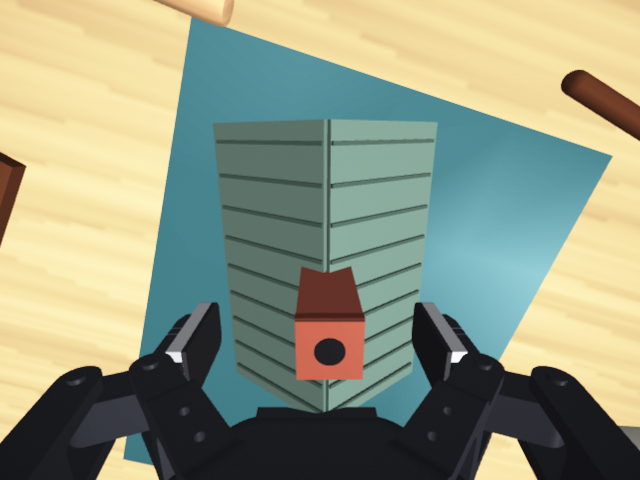

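The chimney at (329,350) is a few mm to the right of the mid-jaw line (316). I'll correct that and close.

>>> play_rows(
  rows=[
    {"offset": [-0.0015, 0.0045, -0.003], "angular": [0, 0.003, 0], "hand": 1},
    {"offset": [0, 0.001, 0], "angular": [0, 0, 0], "hand": 0.7},
    {"offset": [0, 0, 0], "angular": [0, 0, 0], "hand": 0.5},
    {"offset": [0, 0, 0], "angular": [0, 0, 0], "hand": 0.4},
    {"offset": [0, 0, 0], "angular": [0, 0, 0], "hand": 0.2},
    {"offset": [0, 0, 0], "angular": [0, 0, 0], "hand": 0.1},
    {"offset": [0, 0, 0], "angular": [0, 0, 0], "hand": 0.1},
    {"offset": [0, 0, 0], "angular": [0, 0, 0], "hand": 0.1},
    {"offset": [0, 0, 0], "angular": [0, 0, 0], "hand": 0.1},
  ],
)

```text
t: 3.5
eef_pos: [0.4678, -0.0179, 0.1409]
tcp_rot: [[-0.959, -0.284, 0.01], [-0.284, 0.959, 0.003], [-0.01, -0.0, -1.0]]
ft_force: [-0.2, 0.1, -2.8]
grip_width: 0.0253
```

Run:
```python
from h import *
grab('wrist','w3');grab('scene','s3')
f=load('s3');cv2.imwrite('pics/c4.png',cv2.resize(f['frame'][160:340,270:450],(600,600))[:,:,::-1])
s=status.state();print(s['t'],s['eef_pos'].round(4),s['tcp_rot'].round(4).tolist(),s['ft_force'])
```

```text
3.6 [ 0.4679 -0.0179  0.1409] [[-0.9587, -0.2844, 0.0098], [-0.2844, 0.9587, 0.0028], [-0.0102, -0.0001, -0.9999]] [-1.18294906  0.5494929  -0.98956871]
```

View pics/w3.png

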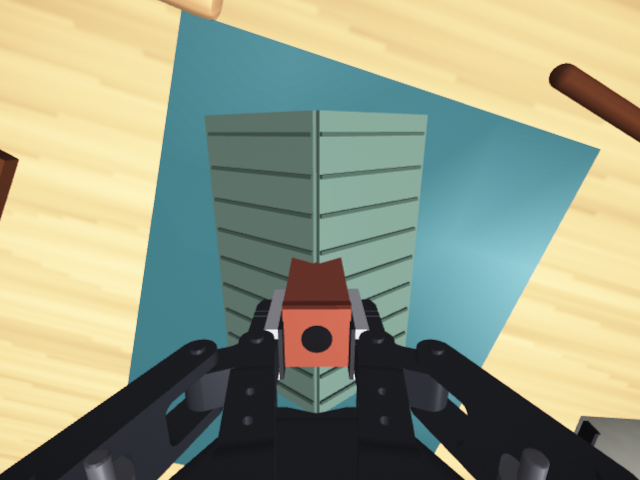

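View pics/c4.png

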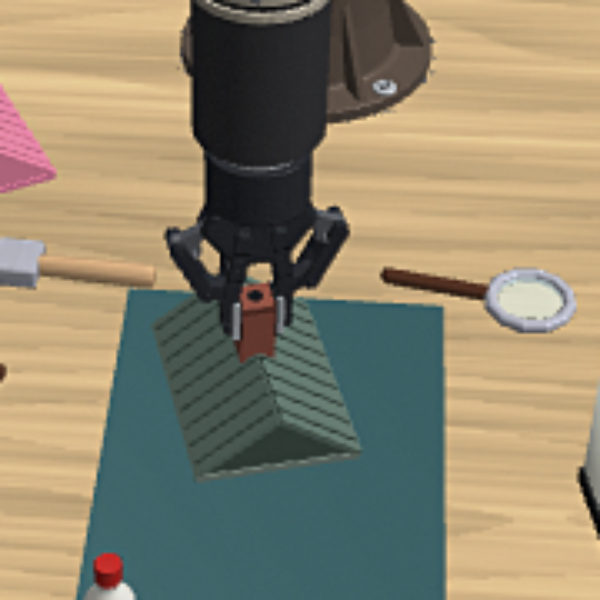

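It's gripped squarely, with the chimney at (317,335) between the pads. Lifting.

>>> play_rows(
  rows=[
    {"offset": [0, 0, 0.008], "angular": [0, 0, 0], "hand": 0.1},
    {"offset": [0, 0, 0.015], "angular": [0, 0, 0], "hand": 0.1},
    {"offset": [0, 0, 0.02], "angular": [0, 0, 0], "hand": 0.1},
    {"offset": [0, 0, 0.025], "angular": [0, 0, 0], "hand": 0.1},
    {"offset": [0, 0, 0.025], "angular": [0, 0, 0], "hand": 0.1},
    {"offset": [0, 0, 0.025], "angular": [0, 0, 0], "hand": 0.1},
    {"offset": [0, 0, 0.025], "angular": [0, 0, 0], "hand": 0.1},
    {"offset": [0, 0, 0.02], "angular": [0, 0, 0], "hand": 0.1},
    {"offset": [0, 0, 0.01], "angular": [0, 0, 0], "hand": 0.1},
    {"offset": [0, 0, 0], "angular": [0, 0, 0], "hand": 0.1},
  ],
)

```text
t: 4.43
eef_pos: [0.4633, -0.0197, 0.3248]
tcp_rot: [[-0.959, -0.283, 0.004], [-0.283, 0.959, 0.001], [-0.004, -0.001, -1.0]]
ft_force: [0.5, -0.5, -1.9]
grip_width: 0.0252
```

>>> play_rows(
  rows=[
    {"offset": [0.0051, -0.0231, 0], "angular": [0, 0, -0.0455], "hand": 0.1},
    {"offset": [0.0051, -0.0231, 0], "angular": [0, 0, -0.0455], "hand": 0.1},
    {"offset": [0.0051, -0.0231, 0], "angular": [0, 0, -0.0455], "hand": 0.1},
    {"offset": [0.0051, -0.0231, 0], "angular": [0, 0, -0.0455], "hand": 0.1},
    {"offset": [0.0051, -0.0231, 0], "angular": [0, 0, -0.0455], "hand": 0.1},
    {"offset": [0.0051, -0.0231, 0], "angular": [0, 0, -0.0455], "hand": 0.1},
    {"offset": [0.0051, -0.0231, 0], "angular": [0, 0, -0.0455], "hand": 0.1},
    {"offset": [0.0051, -0.0231, 0], "angular": [0, 0, -0.0455], "hand": 0.1},
    {"offset": [0.0051, -0.0231, 0], "angular": [0, 0, -0.0455], "hand": 0.1},
    {"offset": [0.0051, -0.0231, 0], "angular": [0, 0, -0.0455], "hand": 0.1},
    {"offset": [0.0051, -0.0231, 0], "angular": [0, 0, -0.0455], "hand": 0.1},
    {"offset": [0.0051, -0.0231, 0], "angular": [0, 0, -0.0455], "hand": 0.1},
    {"offset": [0, 0, 0], "angular": [0, 0, 0], "hand": 0.1},
    {"offset": [0, 0, 0], "angular": [0, 0, 0], "hand": 0.1},
  ],
)

```text
t: 5.6
eef_pos: [0.5198, -0.3091, 0.3144]
tcp_rot: [[-0.96, 0.281, -0.009], [0.281, 0.96, 0.007], [0.01, 0.004, -1.0]]
ft_force: [0.7, 0.0, -2.1]
grip_width: 0.025
```

Run:
```python
from h import *
for n in ['wrist','scene','top']: grab(n,n+'5')
f=load('scene5');cv2.imwrite('pics/c5.png',cv2.resize(f['frame'][130:330,160:360],(600,600))[:,:,::-1])
s=status.state();R=s['tcp_rot'];print(s['t'],s['eef_pos'].round(4),R.round(4).tolist(),np.degrees(np.arctan2(R[1][1],R[0][1])))
```

```text
5.75 [ 0.5199 -0.3079  0.3152] [[-0.9604, 0.2784, -0.0077], [0.2783, 0.9605, 0.0062], [0.0091, 0.0038, -1.0]] 73.83679510727926
```

View pics/wrist5.png

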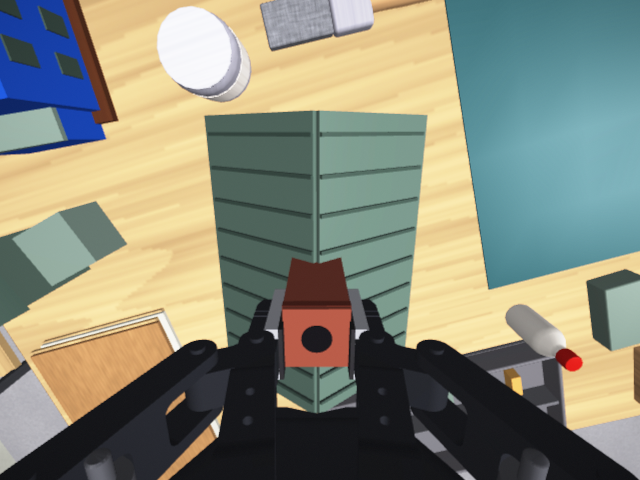

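View pics/c5.png

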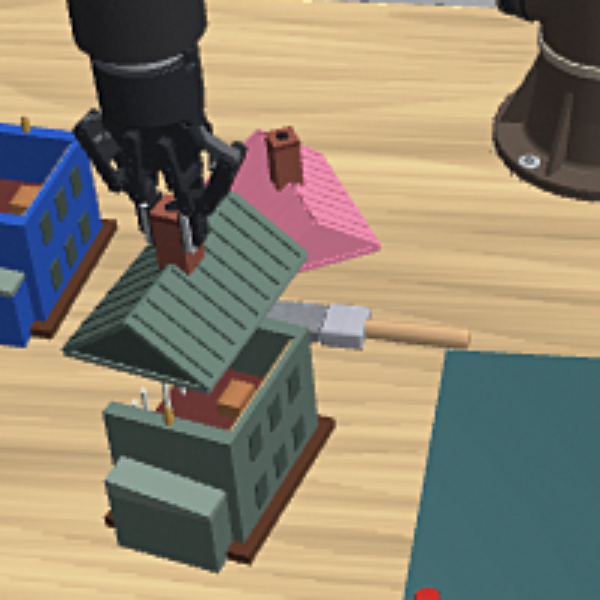

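View pics/top5.png

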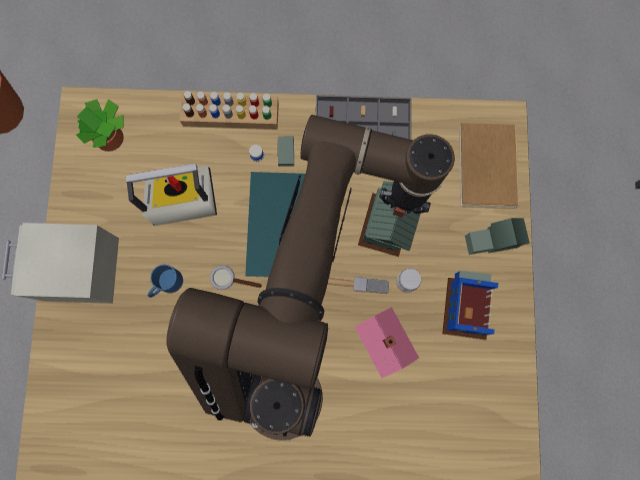

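Run:
```python
from m import *
for tag,p,R in [('w3',[0.4679,-0.0179,0.1409],[[-0.9587,-0.2844,0.0098],[-0.2844,0.9587,0.0028],[-0.0102,-0.0001,-0.9999]]),('wrist5',[0.5199,-0.3079,0.3152],[[-0.9604,0.2784,-0.0077],[0.2783,0.9605,0.0062],[0.0091,0.0038,-1.0]])]:
    f=load(tag);H=cv2.cvtColor(f['frame'],cv2.COLOR_RGB2HSV);p=np.array(p);R=np.array(R)
    m=((H[...,0]<12)|(H[...,0]>172))&(H[...,1]>90)&(H[...,2]>150);k=np.zeros_like(m);k[290:380,270:365]=1;m&=k
    c=max(cv2.findContours(m.astype(np.uint8),cv2.RETR_EXTERNAL,cv2.CHAIN_APPROX_NONE)[0],key=cv2.contourArea)
    r=cv2.minAreaRect(c);
    # ray in tool frame
    Rc=cv2.Rodrigues(np.array(f['rvec'],float))[0];o=R.T@(-Rc.T@np.array(f['tvec']).ravel()-p)
    def hit(px,z):
        d=R.T@Rc.T@np.linalg.inv(f['mtx'])@np.array([px[0],px[1],1.]);return o+d*(z-o[2])/d[2]
    b=np.array([hit(q,.041) for q in cv2.boxPoints(r)]);print(tag,r,'cam',o.round(4),'chim ctr',b.mean(0).round(4),np.linalg.norm(np.diff(b,axis=0),axis=1).round(4))
    a,e=hit((318,111),.084),hit((317,411),.084);print('ridge',a.round(4),e.round(4),(a+e)/2,np.linalg.norm(a-e),np.degrees(np.arctan2((a-e)[1],(a-e)[0])))
    W=cloud(f)
    for n,(u0,v0,u1,v1) in dict(L=(230,130,300,240),R=(330,130,400,240)).items():
        q=W[v0:v1,u0:u1].reshape(-1,3);q=(q-p)@R;q0=q.mean(0);N=np.linalg.svd(q-q0)[2][2];globals()[n]=N
    d=np.cross(L,R_:=globals()['R']);d/=np.linalg.norm(d);d*=np.sign(d[0]);print('dir',d)
```

```text
w3 ((316.4999694824219, 337.4999694824219), (56.99999237060547, 68.99998474121094), 90.0) cam [ 0.0776  0.0001 -0.071 ] chim ctr [0.0015 0.0001 0.041 ] [0.0262 0.0259 0.0279]
ridge [0.0873 0.0009 0.084 ] [-0.0772  0.0004  0.084 ] [0.00507144 0.00061899 0.084     ] 0.16448568425161358 0.16949495363072958Traceback (most recent call last):
  File "<stdin>", line 15, in <module>
    u, s, vh = gufunc(a, signature=signature)
               ~~~~~~^^^^^^^^^^^^^^^^^^^^^^^^
    raise LinAlgError("SVD did not converge")
numpy.linalg.LinAlgError: SVD did not converge
```

Run:
```python
from m import *
f=load('scene0')
p=np.array([0.5199,-0.3079,0.3152]);R=np.array([[-0.9604,0.2784,-0.0077],[0.2783,0.9605,0.0062],[0.0091,0.0038,-1.0]])
pr=lambda v:p+R@np.array(v)
# corners of roof plate underside/ ridge ends predicted
f5=load('scene5');t5=load('top5');t0=load('top0')
pts=[pr((.0025-.085*1,0,.084)),pr((.0025-.085,.062,.139)),pr((.0025-.085,-.062,.139)),pr((.0025,0,.041)),pr((.0025+.085,0,.084))]
im=f5['frame'].copy();
a=cv2.resize(im[130:330,160:360],(800,800),interpolation=cv2.INTER_CUBIC)
for q in proj(f5,pts): 
    x=((q-[160,130]+.5)*4).round().astype(int);cv2.drawMarker(a,tuple(map(int,x)),(255,255,0),0,14,1);print(q.round(1))
cv2.imwrite('pics/c6.png',a[150:650,0:600,::-1])
# house model corners on top0 / scene0
c=np.array([.5249,-.2964]);y=np.radians(-14.8);ex=np.array([np.cos(y),np.sin(y)]);ey=np.array([-ex[1],ex[0]])
hp=[np.r_[c+a*ex+b*ey,z] for a,b,z in [(.073,.055,.12),(.073,-.055,.12),(-.073,.055,.12),(-.073,-.055,.12),(.066,0,.136),(-.066,0,.136)]]
out=[]
for F,(u0,v0,u1,v1) in [(f,(185,220,285,325)),(t0,(345,170,425,254))]:
    s=5;a=cv2.resize(F['frame'][v0:v1,u0:u1],None,fx=s,fy=s,interpolation=cv2.INTER_CUBIC)
    for q in proj(F,hp): cv2.drawMarker(a,tuple(int(k) for k in ((q-[u0,v0]+.5)*s).round()),(255,255,0),0,14,1)
    out.append(cv2.resize(a,(400,420)))
cv2.imwrite('pics/c7.png',np.hstack(out)[:,:,::-1])
```

```text
[201.3 236.2]
[229.3 261.3]
[181.1 248.3]
[217.6 198.5]
[237.3 192.6]
```

View pics/c6.png

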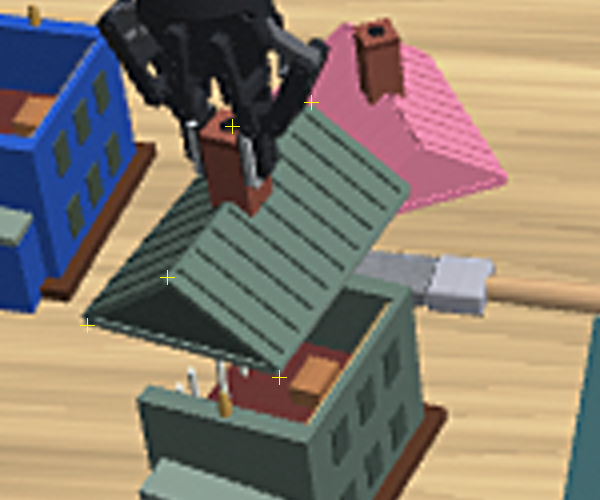

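View pics/c7.png

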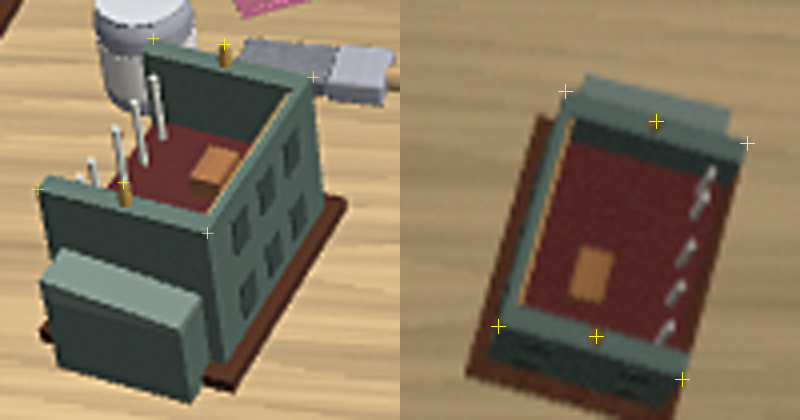

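>>> play_rows(
  rows=[
    {"offset": [0.004, 0.006, -0.006], "angular": [-0.005, -0.009, 0.012], "hand": 0.1},
    {"offset": [0.0035, 0.005, -0.008], "angular": [-0.004, -0.0085, 0.011], "hand": 0.1},
    {"offset": [0, 0, -0.004], "angular": [0, 0, 0], "hand": 0.1},
    {"offset": [0, 0, 0], "angular": [0, 0, 0], "hand": 0.1},
  ],
)

```text
t: 6.08
eef_pos: [0.5273, -0.2937, 0.2975]
tcp_rot: [[-0.968, 0.251, 0.012], [0.251, 0.968, -0.003], [-0.012, 0.0, -1.0]]
ft_force: [-0.3, 0.2, -2.5]
grip_width: 0.0252
```

```bash
cat > st.py <<'E'
from h import *
import sys
s=status.state();R=s['tcp_rot'];p=s['eef_pos'];T=np.array([.5273,-.2970])
print(round(s['t'],2),p.round(4),'to go',(T-p[:2]).round(4),'yaw',np.degrees(np.arctan2(R[1][1],R[0][1])).round(2),'xz',R[2][0].round(4),'yz',R[2][1].round(4),s['ft_force'].round(1),s['wrist_torque'].round(2),s['qd'].round(2))
E
python3 st.py
```

```text
6.08 [ 0.5273 -0.2937  0.2975] to go [ 0.     -0.0033] yaw 75.46 xz -0.0122 yz 0.0001 [-0.3  0.2 -2.5] [0.   0.14 0.02] [ 0.02 -0.02 -0.01 -0.   -0.    0.  ]
```

>>> play_rows(
  rows=[
    {"offset": [0, -0.003, -0.006], "angular": [0, 0.001, -0.005], "hand": 0.1},
    {"offset": [0, 0, -0.005], "angular": [0, 0, 0], "hand": 0.1},
    {"offset": [0, 0, 0], "angular": [0, 0, 0], "hand": 0.1},
  ],
)

```text
t: 6.33
eef_pos: [0.5273, -0.296, 0.2868]
tcp_rot: [[-0.967, 0.255, 0.012], [0.255, 0.967, -0.003], [-0.012, -0.0, -1.0]]
ft_force: [-0.1, -0.4, -2.6]
grip_width: 0.025
```

```bash
python3 st.py
python3 - <<'E'
from h import *
f=grab('scene','s8');cv2.imwrite('pics/c8.png',cv2.resize(f['frame'][190:320,180:300],(554,600),interpolation=cv2.INTER_CUBIC)[:,:,::-1])
E
```

```text
6.33 [ 0.5273 -0.296   0.2868] to go [ 0.    -0.001] yaw 75.25 xz -0.0119 yz -0.0001 [-0.1 -0.4 -2.6] [ 0.02  0.11 -0.01] [-0.   -0.    0.01  0.   -0.01  0.  ]
```

View pics/c8.png

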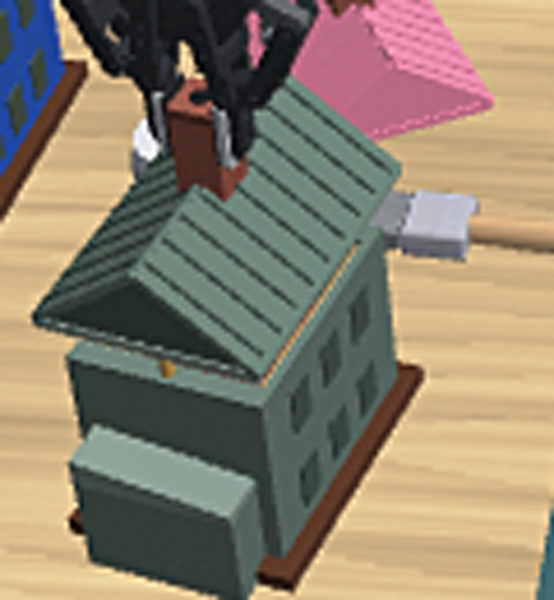

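It looks aligned, with the roof hovering evenly over the walls. Now lowering slowly.

>>> play_rows(
  rows=[
    {"offset": [0, -0.001, -0.005], "angular": [0, 0.001, 0], "hand": 0.1},
    {"offset": [0, 0, -0.005], "angular": [0, 0, 0], "hand": 0.1},
    {"offset": [0, 0, -0.004], "angular": [0, 0, 0], "hand": 0.1},
    {"offset": [0, 0, -0.003], "angular": [0, 0, 0], "hand": 0.1},
    {"offset": [0, 0, 0], "angular": [0, 0, 0], "hand": 0.1},
  ],
)

```text
t: 6.8
eef_pos: [0.5273, -0.2979, 0.2687]
tcp_rot: [[-0.967, 0.256, 0.011], [0.256, 0.967, -0.004], [-0.012, -0.001, -1.0]]
ft_force: [0.4, -0.0, -2.7]
grip_width: 0.0253
```

```bash
python3 st.py
```

```text
6.8 [ 0.5273 -0.2979  0.2687] to go [0.     0.0009] yaw 75.19 xz -0.0115 yz -0.0007 [ 0.4 -0.  -2.7] [ 0.03  0.09 -0.  ] [-0.  0.  0.  0. -0.  0.]
```

>>> play_rows(
  rows=[
    {"offset": [0, 0.001, -0.003], "angular": [0, 0, 0], "hand": 0.1},
    {"offset": [0, 0, -0.003], "angular": [0, 0, 0], "hand": 0.1},
    {"offset": [0, 0, -0.002], "angular": [0, 0, 0], "hand": 0.1},
    {"offset": [0, 0, 0], "angular": [0, 0, 0], "hand": 0.1},
  ],
)

```text
t: 7.13
eef_pos: [0.5273, -0.297, 0.2597]
tcp_rot: [[-0.967, 0.256, 0.011], [0.256, 0.967, -0.004], [-0.011, -0.001, -1.0]]
ft_force: [-0.2, -0.2, -3.5]
grip_width: 0.0254
```

```bash
python3 st.py
```

```text
7.13 [ 0.5273 -0.297   0.2597] to go [ 0. -0.] yaw 75.18 xz -0.0112 yz -0.0008 [-0.2 -0.2 -3.5] [0.03 0.08 0.02] [ 0. -0.  0.  0. -0.  0.]
```

>>> play_rows(
  rows=[
    {"offset": [0, 0, -0.001], "angular": [0, 0, 0], "hand": 0.1},
    {"offset": [0, 0, -0.001], "angular": [0, 0, 0], "hand": 0.1},
    {"offset": [0, 0, 0], "angular": [0, 0, 0], "hand": 0.1},
  ],
)

```text
t: 7.38
eef_pos: [0.5275, -0.2972, 0.2592]
tcp_rot: [[-0.967, 0.255, 0.012], [0.255, 0.967, -0.005], [-0.013, -0.001, -1.0]]
ft_force: [0.1, -0.5, -2.6]
grip_width: 0.0251
```

```bash
python3 st.py
python3 - <<'E'
from h import *
f=grab('scene','s9');cv2.imwrite('pics/c9.png',cv2.resize(f['frame'][190:320,180:300],(554,600),interpolation=cv2.INTER_CUBIC)[:,:,::-1])
E
```

```text
7.38 [ 0.5275 -0.2972  0.2592] to go [-0.0002  0.0002] yaw 75.21 xz -0.0126 yz -0.0015 [ 0.1 -0.5 -2.6] [ 0.07  0.01 -0.  ] [ 0.   -0.01  0.    0.   -0.01  0.  ]
```

View pics/c9.png

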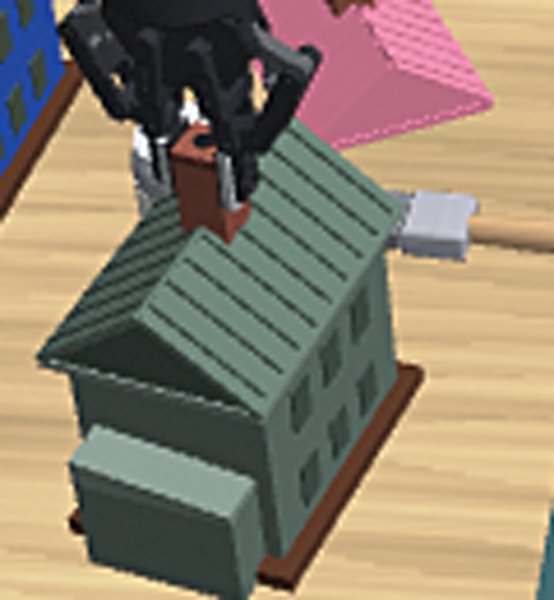

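>>> play_rows(
  rows=[
    {"offset": [0, 0, -0.002], "angular": [0, 0, 0], "hand": 0.1},
    {"offset": [0, 0, -0.002], "angular": [0, 0, 0], "hand": 0.1},
    {"offset": [0, 0, -0.001], "angular": [0, 0, 0], "hand": 0.1},
  ],
)

```text
t: 7.68
eef_pos: [0.5276, -0.2973, 0.2589]
tcp_rot: [[-0.967, 0.254, 0.015], [0.254, 0.967, -0.006], [-0.016, -0.002, -1.0]]
ft_force: [-0.8, 1.7, 0.1]
grip_width: 0.0253
```

```bash
python3 st.py
```

```text
7.68 [ 0.5276 -0.2973  0.2589] to go [-0.0003  0.0003] yaw 75.26 xz -0.0159 yz -0.0023 [-0.8  1.7  0.1] [1.08 0.78 0.01] [ 0.   -0.01 -0.01  0.    0.01  0.  ]
```

Contact is at z=0.2589, and the expected seat is 0.259. Releasing now.

>>> play_rows(
  rows=[
    {"offset": [0, 0, 0], "angular": [0, 0, 0], "hand": 0.3},
    {"offset": [0, 0, 0], "angular": [0, 0, 0], "hand": 0.5},
    {"offset": [0, 0, 0], "angular": [0, 0, 0], "hand": 0.7},
    {"offset": [0, 0, 0], "angular": [0, 0, 0], "hand": 0.8},
    {"offset": [0, 0, 0], "angular": [0, 0, 0], "hand": 0.9},
    {"offset": [0, 0, 0.002], "angular": [0, 0, 0], "hand": 1},
    {"offset": [0, 0, 0.01], "angular": [0, 0, 0], "hand": 1},
    {"offset": [0, 0, 0.02], "angular": [0, 0, 0], "hand": 1},
    {"offset": [0, 0, 0.03], "angular": [0, 0, 0], "hand": 1},
    {"offset": [0, 0, 0.03], "angular": [0, 0, 0], "hand": 1},
    {"offset": [0, 0, 0.03], "angular": [0, 0, 0], "hand": 1},
    {"offset": [0, 0, 0.02], "angular": [0, 0, 0], "hand": 1},
    {"offset": [0, 0, 0], "angular": [0, 0, 0], "hand": 1},
  ],
)

```text
t: 8.77
eef_pos: [0.5263, -0.2978, 0.4106]
tcp_rot: [[-0.967, 0.254, 0.014], [0.254, 0.967, -0.008], [-0.015, -0.005, -1.0]]
ft_force: [-0.1, 0.1, -0.4]
grip_width: 0.0851
```

```bash
python3 st.py
python3 - <<'E'
from m import *
f=grab('scene','s10');cv2.imwrite('pics/c10.png',cv2.resize(f['frame'][190:320,180:300],(554,600),interpolation=cv2.INTER_CUBIC)[:,:,::-1])
w=grab('wrist','w10')
E
```

```text
8.77 [ 0.5263 -0.2978  0.4106] to go [0.001  0.0008] yaw 75.27 xz -0.0153 yz -0.0046 [-0.1  0.1 -0.4] [-0.02 -0.03 -0.  ] [-0.   -0.01 -0.01 -0.01  0.01 -0.  ]
```

View pics/c10.png

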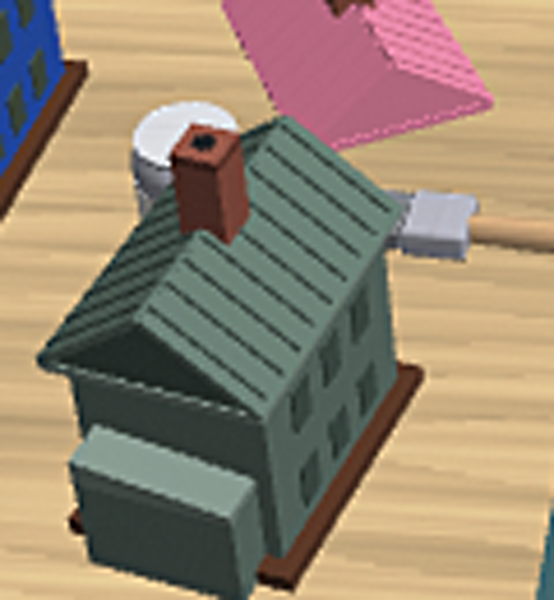

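View pics/w10.png

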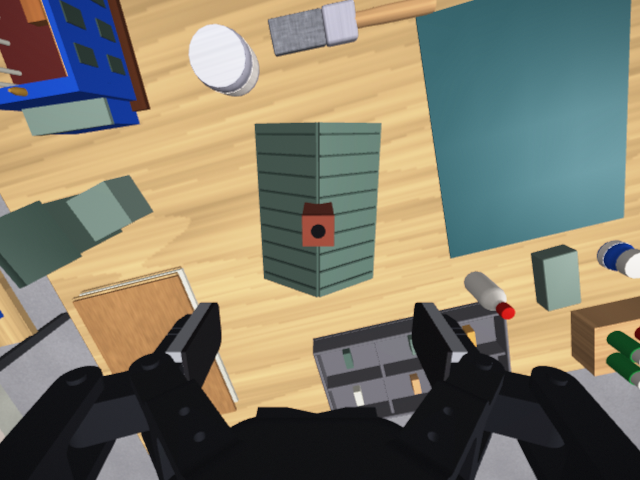

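The roof sits flush with an even overhang. I'll check that numerically and measure the console as well.

Run:
```python
from m import *
f=load('w10');W=cloud(f)
H=cv2.cvtColor(f['frame'],cv2.COLOR_RGB2HSV)
m=((H[...,0]<12)|(H[...,0]>172))&(H[...,1]>90)&(H[...,2]>130);k=np.zeros_like(m);k[195:255,290:345]=1;m&=k
c=max(cv2.findContours(m.astype(np.uint8),cv2.RETR_EXTERNAL,cv2.CHAIN_APPROX_NONE)[0],key=cv2.contourArea);r=cv2.minAreaRect(c)
print(r,ray(f,r[0],.218),np.nanmedian(W[225:240,308:330].reshape(-1,3),0))
P={}
for n,(u0,v0,u1,v1) in dict(L=(270,135,300,270),R=(335,135,365,270)).items():
    q=W[v0:v1,u0:u1].reshape(-1,3);q=q[np.isfinite(q).all(1)];N=np.linalg.svd(q-q.mean(0))[2][2];P[n]=N*np.sign(N[2])
d=np.cross(P['L'],P['R']);d*=np.sign(d[0])/np.linalg.norm(d);print(d,np.degrees(np.arctan2(d[1],d[0])),P)
# console with scene0+ fresh top
s=load('s10');Ws=cloud(s);H=cv2.cvtColor(s['frame'],cv2.COLOR_RGB2HSV)
m=(H[...,0]>20)&(H[...,0]<35)&(H[...,1]>150)&(H[...,2]>120);k=np.zeros_like(m);k[255:335,460:545]=1;m&=k
c=max(cv2.findContours(m.astype(np.uint8),cv2.RETR_EXTERNAL,cv2.CHAIN_APPROX_NONE)[0],key=cv2.contourArea)
cv2.imwrite('pics/c11.png',cv2.resize(s['frame'][255:335,455:550],(712,600),interpolation=cv2.INTER_CUBIC)[:,:,::-1])
```

```text
((317.5, 230.5), (29.0, 31.0), 90.0) [ 0.52650087 -0.29701844  0.218     ] [ 0.52745129 -0.29639465  0.21942187]
[ 0.96807092 -0.25067109  0.0016406 ] -14.517247262609065 {'L': array([-0.15156831, -0.58010631,  0.80031476]), 'R': array([0.14899746, 0.58065428, 0.80040013])}
```

View pics/c11.png

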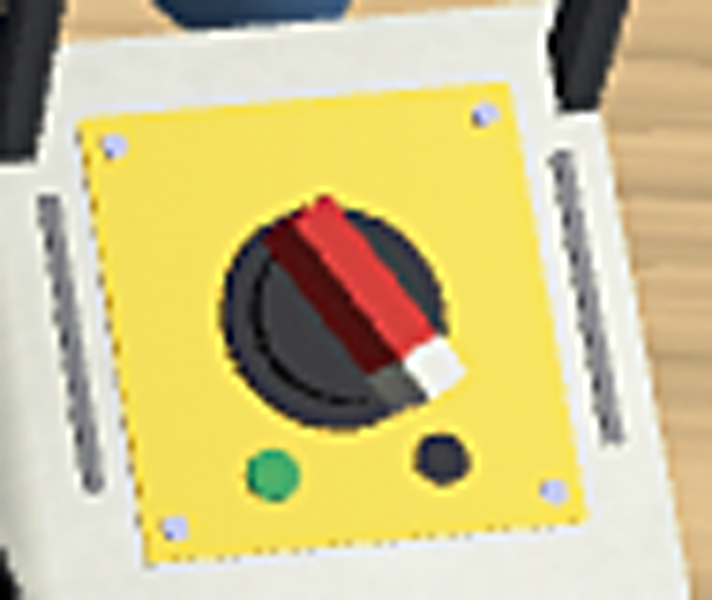

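Run:
```python
from m import *
s=load('s10');f=s
K=f['mtx'];Rc=cv2.Rodrigues(np.array(f['rvec'],float))[0];o=-Rc.T@np.array(f['tvec']).ravel()
p0=np.array([0.5952,0.3333,0.0941])
# plane refit with s10 and t: azimuth from bolts
n=np.array([0.5637,0.1213,0.8171]);
def hit(px,h):
    d=Rc.T@np.linalg.inv(K)@np.array([px[0],px[1],1.]);return o+d*((p0-o)@n+h)/(d@n)
cp=lambda x,y:(455+(x+.5)*95/712-.5,255+(y+.5)*80/600-.5)
for it in range(2):
    B=[hit(cp(*q),.001) for q in [(114,146),(485,114),(174,527),(553,490)]]
    up=(B[0]+B[1]-B[2]-B[3])/2; rt=(B[1]+B[3]-B[0]-B[2])/2  # as facing
    print('up',up.round(4),np.linalg.norm(up),'right',rt.round(4),np.linalg.norm(rt),'dot',up@rt/np.linalg.norm(up)/np.linalg.norm(rt),'ctr',np.mean(B,0).round(4),'az right',np.degrees(np.arctan2(rt[1],rt[0])))
    # n az := rt az - 90
    az=np.arctan2(rt[1],rt[0])-np.pi/2; n=np.array([np.cos(az)*np.sin(np.radians(35)),np.sin(az)*np.sin(np.radians(35)),np.cos(np.radians(35))]);print(n,np.degrees(az))
x=-up;  
U=-np.array([np.cos(az)*np.cos(np.radians(35)),np.sin(az)*np.cos(np.radians(35)),-np.sin(np.radians(35))]) # up-slope
Rt=np.cross(U,n); # right as facing: viewer looks along -n, up U -> right = U x n 
c=np.mean(B,0)
def loc(px,h):
    q=hit(px,h)-c;return np.array([q@Rt,q@U])*1000
print('Rt',Rt,'U',U)
for nm,q in dict(a=(325,195),b=(283,225),c=(465,372),d=(430,400)).items(): print('bar',nm,loc(cp(*q),.044).round(1))
for nm,q in dict(g=(273,474),k=(442,459)).items(): print('dot',nm,loc(cp(*q),.001).round(1))
for nm,q in dict(L=(222,312),Rr=(446,300),T=(345,205),Bt=(340,430)).items(): print('disc',nm,loc(cp(*q),.014).round(1))
W=cloud(s)
for v in range(255,335,2):
    for u in range(465,540,2): pass
q=W[262:330,465:535].reshape(-1,3);h=(q-p0)@n
print('h pct',np.nanpercentile(h,[1,25,50,75,90,97,99]).round(4))
```

```text
up [-0.0921 -0.0196  0.0665] 0.11525793098806683 right [-0.0242  0.1137 -0.0002] 0.11628843672122141 dot -0.0003743356372708432 ctr [0.5955 0.3343 0.0949] az right 102.02859531904603
[0.56098283 0.11953324 0.81915204] 12.028595319046039
up [-0.0924 -0.0195  0.0661] 0.11531195698033167 right [-2.410e-02  1.137e-01 -1.000e-04] 0.11623839516813371 dot 0.000822571622916991 ctr [0.5955 0.3342 0.095 ] az right 101.98317846997445
[0.5610774  0.11908852 0.81915204] 11.983178469974447
Rt [-0.20762451  0.9782086   0.        ] U [-0.80130157 -0.17007604  0.57357644]
bar a [-11.6  30.3]
bar b [-25.6  22.6]
bar c [ 20.7 -25. ]
bar d [  9.  -32.2]
dot g [-25.8 -45. ]
dot k [ 26.1 -45.3]
disc L [-37.7   2.9]
disc Rr [30.7  0.3]
disc T [ 5.1 31.5]
disc Bt [ -8.1 -35.2]
h pct [-0.0072 -0.002   0.0003  0.003   0.0103  0.0405  0.0436]
```

The roof is home: its centre is within about 2 mm, it's level, and its yaw is -14.5°. The console crop shows the white tip at lower right (430,375), by the black dot (442,459), with the green dot at (273,474). The bar measures 64.5 mm long at 31° from straight down, which matches "off". Next I'll plan the approach.

```bash
cat > plan.py <<'E'
from h import *
from scipy.spatial.transform import Rotation as Ro
az=np.radians(12.0);t=np.radians(35)
n=np.array([np.cos(az)*np.sin(t),np.sin(az)*np.sin(t),np.cos(t)]);U=np.array([-np.cos(az)*np.cos(t),-np.sin(az)*np.cos(t),np.sin(t)]);Rt=np.cross(U,n)
c=np.array([.5955,.3342,.0950])-.0009*Rt-.0005*U
def Rtool(phi,sgn=1): # phi: switch angle (rad); bar angle
    a=np.pi/6-phi  # tip angle from straight down toward right
    bar=np.sin(a)*Rt-np.cos(a)*U
    j=sgn*np.cross(n,bar); return np.column_stack([np.cross(j,-n),j,-n])
def go(pt,Rd):
    s=status.state();R=np.array(s['tcp_rot']);dr=Ro.from_matrix(Rd@R.T).as_rotvec()
    print('t',round(s['t'],2),'p',s['eef_pos'].round(4),'q',s['q'].round(3),'| dp',(pt-s['eef_pos']).round(4),'dr',dr.round(4),np.degrees(np.linalg.norm(dr)).round(1),'F',s['ft_force'].round(1),'M',s['wrist_torque'].round(2),'w',round(float(s['grip_width']),4))
E
python3 - <<'E'
from plan import *
for sg in (1,-1):
    for h in (.088,.168): 
        print(sg,h,(c+h*n).round(4)); go(c+h*n,Rtool(0,sg)); 
print(Rtool(0,1).round(3))
E
```

```text
1 0.088 [0.6455 0.3439 0.1668]
t 8.87 p [ 0.5257 -0.2972  0.4068] q [-0.189  0.188  0.008  0.004 -1.379 -1.64 ] | dp [ 0.1198  0.6411 -0.24  ] dr [0.1799 0.6224 0.9581] 66.3 F [-0.4  0.3 -0.7] M [-0.01 -0.01 -0.  ] w 0.0855
1 0.168 [0.6903 0.3534 0.2323]
t 8.87 p [ 0.5257 -0.2972  0.4068] q [-0.189  0.188  0.008  0.004 -1.379 -1.64 ] | dp [ 0.1647  0.6507 -0.1744] dr [0.1799 0.6224 0.9581] 66.3 F [-0.4  0.3 -0.7] M [-0.01 -0.01 -0.  ] w 0.0855
-1 0.088 [0.6455 0.3439 0.1668]
t 8.87 p [ 0.5257 -0.2972  0.4068] q [-0.189  0.188  0.008  0.004 -1.379 -1.64 ] | dp [ 0.1198  0.6411 -0.24  ] dr [-0.6983  0.2087 -2.0756] 126.0 F [-0.4  0.3 -0.7] M [-0.01 -0.01 -0.  ] w 0.0855
-1 0.168 [0.6903 0.3534 0.2323]
t 8.87 p [ 0.5257 -0.2972  0.4068] q [-0.189  0.188  0.008  0.004 -1.379 -1.64 ] | dp [ 0.1647  0.6507 -0.1744] dr [-0.6983  0.2087 -2.0756] 126.0 F [-0.4  0.3 -0.7] M [-0.01 -0.01 -0.  ] w 0.0855
[[-0.59  -0.581 -0.561]
 [-0.637  0.762 -0.119]
 [ 0.497  0.287 -0.819]]
```

>>> play_rows(
  rows=[
    {"offset": [0.0092, 0.0343, 0], "angular": [0, 0, 0.03], "hand": 1},
    {"offset": [0.0092, 0.0343, 0], "angular": [0, 0, 0.03], "hand": 1},
    {"offset": [0.0092, 0.0343, 0], "angular": [0, 0, 0.03], "hand": 1},
    {"offset": [0.0092, 0.0343, 0], "angular": [0, 0, 0.03], "hand": 1},
    {"offset": [0.0092, 0.0343, 0], "angular": [0, 0, 0.03], "hand": 1},
    {"offset": [0.0092, 0.0343, 0], "angular": [0, 0, 0.03], "hand": 1},
    {"offset": [0.0092, 0.0343, 0], "angular": [0, 0, 0.03], "hand": 1},
    {"offset": [0.0092, 0.0343, 0], "angular": [0, 0, 0.03], "hand": 1},
    {"offset": [0.0092, 0.0343, 0], "angular": [0, 0, 0.03], "hand": 1},
    {"offset": [0.0092, 0.0343, 0], "angular": [0, 0, 0.03], "hand": 1},
    {"offset": [0.0092, 0.0343, 0], "angular": [0, 0, 0.03], "hand": 1},
    {"offset": [0.0092, 0.0343, 0], "angular": [0, 0, 0.03], "hand": 1},
    {"offset": [0.0092, 0.0343, 0], "angular": [0, 0, 0.03], "hand": 1},
    {"offset": [0.0092, 0.0343, 0], "angular": [0, 0, 0.03], "hand": 1},
    {"offset": [0.0092, 0.0343, 0], "angular": [0, 0, 0.03], "hand": 1},
    {"offset": [0.0092, 0.0343, 0], "angular": [0, 0, 0.03], "hand": 1},
    {"offset": [0.0092, 0.0343, 0], "angular": [0, 0, 0.03], "hand": 1},
    {"offset": [0.0092, 0.0343, 0], "angular": [0, 0, 0.03], "hand": 1},
    {"offset": [0.006, 0.02, 0], "angular": [0, 0, 0.03], "hand": 1},
    {"offset": [0, 0, 0], "angular": [0, 0, 0], "hand": 1},
  ],
)

```text
t: 10.53
eef_pos: [0.6902, 0.3709, 0.3777]
tcp_rot: [[-0.944, -0.329, -0.026], [-0.328, 0.944, -0.021], [0.032, -0.011, -0.999]]
ft_force: [-0.9, -0.4, -1.9]
grip_width: 0.0854
```

Run:
```python
from plan import *
go(c+.168*n,Rtool(0,1)); grab('scene','s12')
```

```text
t 10.53 p [0.6902 0.3709 0.3777] q [ 0.74   0.537  0.458 -0.002 -1.525 -1.975] | dp [ 1.000e-04 -1.750e-02 -1.454e-01] dr [0.019  0.5928 0.3787] 40.3 F [-0.9 -0.4 -1.9] M [ 0.01  0.11 -0.03] w 0.0854
```

View pics/s12.png

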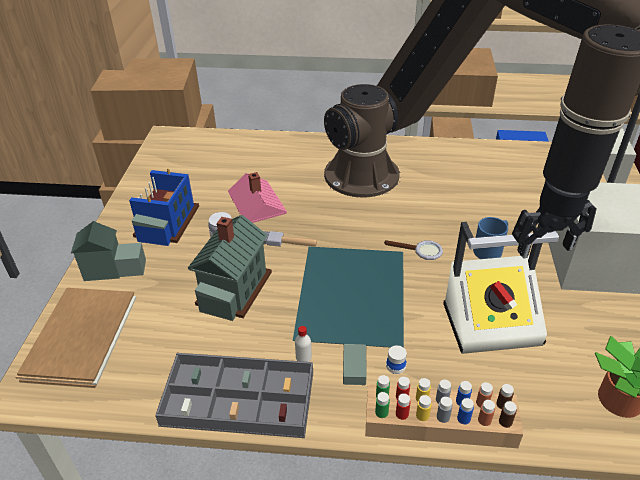

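>>> play_rows(
  rows=[
    {"offset": [0.007, -0.004, -0.025], "angular": [0, 0, 0], "hand": 1},
    {"offset": [0.007, -0.004, -0.03], "angular": [0, 0, 0], "hand": 1},
    {"offset": [0.006, -0.004, -0.03], "angular": [0, 0, 0], "hand": 1},
    {"offset": [0, 0, -0.03], "angular": [0, 0, 0], "hand": 1},
    {"offset": [0, 0, 0], "angular": [0, 0.06, 0.04], "hand": 1},
    {"offset": [0, 0, 0], "angular": [0, 0.06, 0.04], "hand": 1},
    {"offset": [0, 0, 0], "angular": [0, 0.06, 0.04], "hand": 1},
    {"offset": [0, 0, 0], "angular": [0, 0, 0], "hand": 1},
  ],
)

```text
t: 11.25
eef_pos: [0.7034, 0.3485, 0.2479]
tcp_rot: [[-0.873, -0.433, -0.225], [-0.435, 0.899, -0.046], [0.222, 0.058, -0.973]]
ft_force: [-0.7, -0.7, -0.7]
grip_width: 0.0854
```

Run:
```python
from plan import *
go(c+.168*n,Rtool(0,1))
```

```text
t 11.25 p [0.7034 0.3485 0.2479] q [ 0.665  0.689  0.465 -0.103 -1.554 -1.768] | dp [-0.0131  0.005  -0.0156] dr [0.0313 0.3918 0.2554] 26.9 F [-0.7 -0.7 -0.7] M [ 0.07 -0.65  0.  ] w 0.0854
```

>>> play_rows(
  rows=[
    {"offset": [0, 0.001, 0], "angular": [0.005, 0.066, 0.043], "hand": 1},
    {"offset": [0, 0.001, 0], "angular": [0.005, 0.066, 0.043], "hand": 1},
    {"offset": [0, 0.001, 0], "angular": [0.005, 0.066, 0.043], "hand": 1},
    {"offset": [-0.003, 0.001, -0.003], "angular": [0.005, 0.066, 0.043], "hand": 1},
    {"offset": [-0.005, 0.001, -0.005], "angular": [0.005, 0.066, 0.043], "hand": 1},
    {"offset": [-0.005, 0, -0.007], "angular": [0.005, 0.066, 0.043], "hand": 1},
    {"offset": [0, 0, 0], "angular": [0, 0, 0], "hand": 1},
  ],
)

```text
t: 11.83
eef_pos: [0.6894, 0.3477, 0.2323]
tcp_rot: [[-0.585, -0.575, -0.572], [-0.633, 0.764, -0.122], [0.507, 0.291, -0.811]]
ft_force: [-0.0, 0.6, -3.5]
grip_width: 0.0857
```

Run:
```python
from plan import *
go(c+.168*n,Rtool(0,1)); grab('wrist','w13');grab('scene','s13')
```

```text
t 11.83 p [0.6894 0.3477 0.2323] q [ 0.617  0.894  0.787 -0.262 -2.033 -1.506] | dp [0.001  0.0058 0.0001] dr [ 0.0046 -0.0126  0.0021] 0.8 F [-0.   0.6 -3.5] M [ 0.53 -2.08 -0.01] w 0.0857
```

View pics/w13.png

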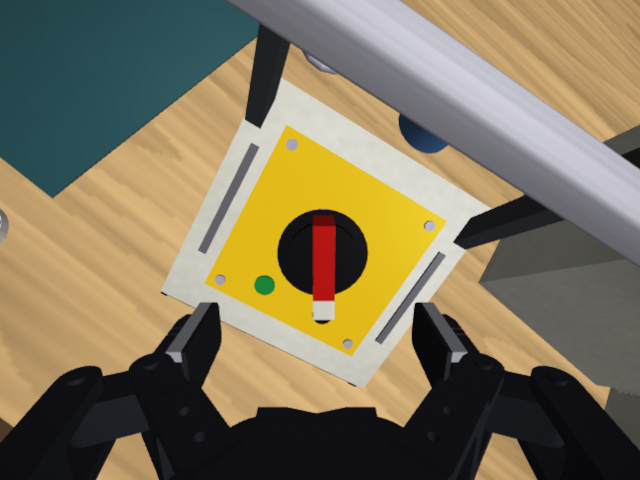

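View pics/s13.png

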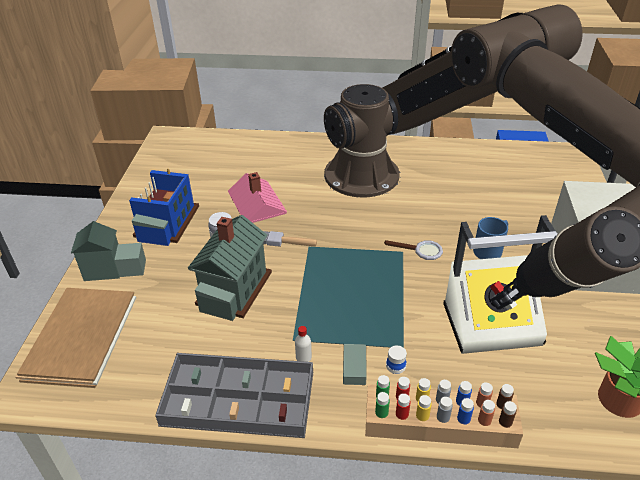

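The wrist view shows the red bar vertical in the image at column 324 and the jaw centre line at about 316. I'll refine the axis from the panel bolts at (292,144), (429,225), (220,280) and (348,343).

Run:
```python
from plan import *
from m import *
f=load('w13');K=f['mtx'];Rc=cv2.Rodrigues(np.array(f['rvec'],float))[0];o=-Rc.T@np.array(f['tvec']).ravel()
W=cloud(f);H=cv2.cvtColor(f['frame'],cv2.COLOR_RGB2HSV)
m=(H[...,0]>18)&(H[...,0]<35)&(H[...,1]>150);m[:110]=0;q=W[m];q=q[np.isfinite(q).all(1)]
for _ in range(3):
    q0=q.mean(0);N=np.linalg.svd(q-q0,full_matrices=False)[2][2];N*=np.sign(N[2]);q=q[abs((q-q0)@N)<.003]
print(len(q),'N',N.round(4),'tilt',np.degrees(np.arccos(N[2])).round(2),'az',np.degrees(np.arctan2(N[1],N[0])).round(2),'panel offset vs c',((q0-c)@n).round(4))
def hit(px,h):
    d=Rc.T@np.linalg.inv(K)@np.array([px[0],px[1],1.]);return o+d*((q0-o)@N+h)/(d@N)
B=[hit(p,.001) for p in [(292,144),(429,225),(220,280),(348,343)]];C=np.mean(B,0)-.001*N
print('ctr',C.round(4),'diff c',(C-c).round(4),[np.linalg.norm(B[i]-B[j]).round(4) for i,j in [(0,1),(2,3),(0,2),(1,3)]])
r=B[1]+B[3]-B[0]-B[2];print('az right-90',np.degrees(np.arctan2(r[1],r[0]))-90)
m=((H[...,0]<8)|(H[...,0]>172))&(H[...,1]>150)&(H[...,2]>150);k=np.zeros_like(m);k[200:330,290:360]=1;m&=k
c1=max(cv2.findContours(m.astype(np.uint8),cv2.RETR_EXTERNAL,cv2.CHAIN_APPROX_NONE)[0],key=cv2.contourArea);rr=cv2.minAreaRect(c1);print(rr)
t=hit((323.5,262),.044);print('bar mid (full top 225..319)',(t-.044*N-C).round(4))
```

```text
22423 N [0.5608 0.1179 0.8195] tilt 34.97 az 11.87 panel offset vs c 0.0008
ctr [0.5961 0.3355 0.0954] diff c [-0.      0.0021  0.0007] [np.float64(0.1153), np.float64(0.1158), np.float64(0.1166), np.float64(0.1156)]
az right-90 12.076169470507082
((323.4999694824219, 263.0), (73.99998474121094, 20.999996185302734), 90.0)
bar mid (full top 225..319) [-0.0051 -0.0059  0.0044]
```

```bash
sed -i 's/^c=.*/c=np.array([.5960,.3352,.0953])/' plan.py
```

>>> play_rows(
  rows=[
    {"offset": [0.001, 0.0075, 0.0005], "angular": [0.004, -0.012, 0.002], "hand": 1},
    {"offset": [-0.011, -0.002, -0.016], "angular": [0, 0, 0], "hand": 1},
    {"offset": [-0.011, -0.002, -0.016], "angular": [0, 0, 0], "hand": 1},
    {"offset": [0, 0, 0], "angular": [0, 0, 0], "hand": 1},
  ],
)

```text
t: 12.27
eef_pos: [0.6705, 0.3526, 0.2094]
tcp_rot: [[-0.61, -0.582, -0.537], [-0.633, 0.766, -0.111], [0.476, 0.273, -0.836]]
ft_force: [-0.7, 1.4, -1.3]
grip_width: 0.0852
```

Run:
```python
from plan import *
go(c+.091*n,Rtool(0,1))
```

```text
t 12.27 p [0.6705 0.3526 0.2094] q [ 0.638  0.85   0.658 -0.247 -1.905 -1.504] | dp [-0.0235 -0.0065 -0.0396] dr [-0.0042  0.0297  0.0092] 1.8 F [-0.7  1.4 -1.3] M [ 0.39 -1.81 -0.04] w 0.0852
```

>>> play_rows(
  rows=[
    {"offset": [-0.008, -0.002, -0.013], "angular": [-0.002, 0.015, 0.005], "hand": 1},
    {"offset": [-0.008, -0.002, -0.013], "angular": [-0.002, 0.015, 0.004], "hand": 1},
    {"offset": [0, 0, 0], "angular": [0, 0, 0], "hand": 1},
  ],
)

```text
t: 12.52
eef_pos: [0.6551, 0.3501, 0.1903]
tcp_rot: [[-0.597, -0.584, -0.55], [-0.638, 0.762, -0.116], [0.486, 0.282, -0.827]]
ft_force: [0.4, 0.8, -0.3]
grip_width: 0.0857
```

Run:
```python
from plan import *
go(c+.091*n,Rtool(0,1)); grab('wrist','w14')
```

```text
t 12.52 p [0.6551 0.3501 0.1903] q [ 0.645  0.843  0.596 -0.252 -1.866 -1.49 ] | dp [-0.008  -0.0041 -0.0205] dr [-0.0037  0.0134  0.0012] 0.8 F [ 0.4  0.8 -0.3] M [ 0.4  -1.77  0.  ] w 0.0857
```

View pics/w14.png

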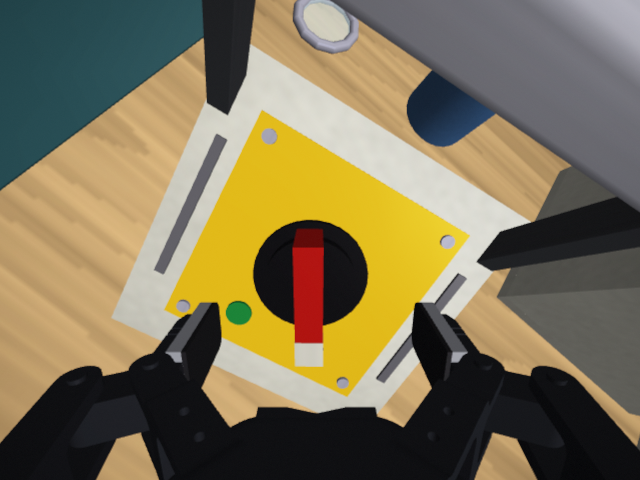

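>>> play_rows(
  rows=[
    {"offset": [-0.003, -0.002, -0.01], "angular": [-0.003, 0.012, 0.001], "hand": 1},
    {"offset": [-0.004, -0.002, -0.009], "angular": [0, 0, 0], "hand": 1},
    {"offset": [0, 0, 0], "angular": [0, 0, 0], "hand": 1},
  ],
)

```text
t: 12.82
eef_pos: [0.6509, 0.3472, 0.1768]
tcp_rot: [[-0.597, -0.584, -0.55], [-0.638, 0.761, -0.115], [0.486, 0.283, -0.827]]
ft_force: [-0.3, -0.3, -0.2]
grip_width: 0.0852
```

Run:
```python
from plan import *
go(c+.091*n,Rtool(0,1)); grab('wrist','w15')
```

```text
t 12.82 p [0.6509 0.3472 0.1768] q [ 0.645  0.843  0.564 -0.25  -1.835 -1.481] | dp [-0.0038 -0.0011 -0.007 ] dr [-0.0047  0.0129  0.0007] 0.8 F [-0.3 -0.3 -0.2] M [ 0.42 -1.79 -0.05] w 0.0852
```

View pics/w15.png

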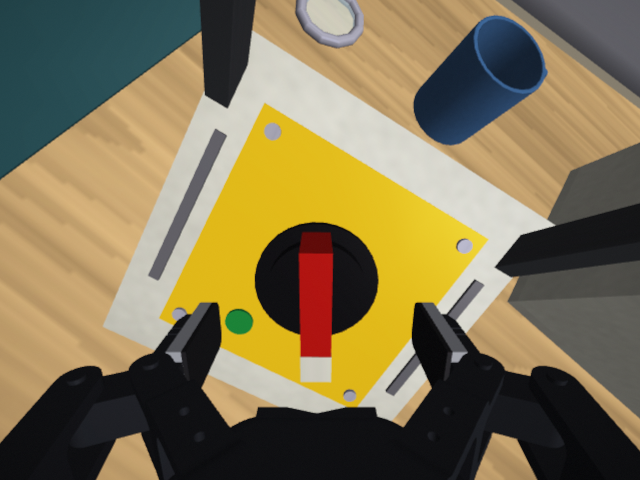

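Centred now, with the bar at column 316. Taking the last 8 mm, then closing.

>>> play_rows(
  rows=[
    {"offset": [-0.004, -0.001, -0.007], "angular": [-0.004, 0.013, 0], "hand": 1},
    {"offset": [0, 0, 0], "angular": [0, 0, 0], "hand": 0.6},
    {"offset": [0, 0, 0], "angular": [0, 0, 0], "hand": 0.4},
    {"offset": [0, 0, 0], "angular": [0, 0, 0], "hand": 0.2},
    {"offset": [0, 0, 0], "angular": [0, 0, 0], "hand": 0.05},
    {"offset": [0, 0, 0], "angular": [0, 0, 0], "hand": 0.05},
    {"offset": [0, 0, 0], "angular": [0, 0, 0], "hand": 0.05},
    {"offset": [0, 0, 0], "angular": [0, 0, 0], "hand": 0.05},
  ],
)

```text
t: 13.53
eef_pos: [0.6478, 0.3463, 0.1705]
tcp_rot: [[-0.591, -0.58, -0.561], [-0.636, 0.762, -0.118], [0.496, 0.287, -0.82]]
ft_force: [-0.2, -1.4, -1.4]
grip_width: 0.0128
```

Run:
```python
from plan import *
go(c+.091*n,Rtool(0,1)); grab('wrist','w16')
```

```text
t 13.53 p [0.6478 0.3463 0.1705] q [ 0.645  0.849  0.558 -0.254 -1.836 -1.48 ] | dp [-0.0007 -0.0003 -0.0007] dr [-0.0007  0.0005  0.0012] 0.1 F [-0.2 -1.4 -1.4] M [ 0.09 -2.09  0.24] w 0.0128
```

View pics/w16.png

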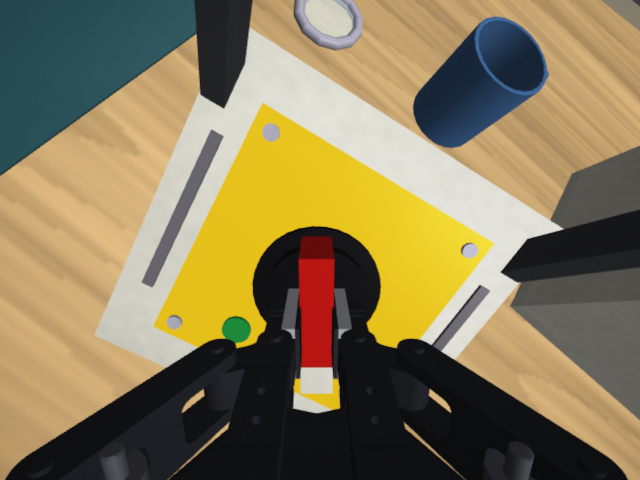

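The bar is gripped squarely with 12.8 mm opening on a 14 mm bar. Turning clockwise as you face it, about -n.

>>> play_rows(
  rows=[
    {"offset": [0, 0, 0], "angular": [-0.056, -0.012, -0.082], "hand": 0.05},
    {"offset": [0, 0, 0], "angular": [-0.056, -0.012, -0.082], "hand": 0.05},
    {"offset": [0, 0, 0], "angular": [-0.056, -0.012, -0.082], "hand": 0.05},
    {"offset": [0, 0, 0], "angular": [-0.056, -0.012, -0.082], "hand": 0.05},
    {"offset": [0, 0, 0], "angular": [0, 0, 0], "hand": 0.05},
  ],
)

```text
t: 14.0
eef_pos: [0.6478, 0.3462, 0.1706]
tcp_rot: [[-0.776, -0.291, -0.56], [-0.273, 0.955, -0.118], [0.569, 0.061, -0.82]]
ft_force: [0.4, -0.1, -0.1]
grip_width: 0.0128
```

Run:
```python
from plan import *
go(c+.091*n,Rtool(1.05,1))
```

```text
t 14.0 p [0.6478 0.3462 0.1706] q [ 0.645  0.849  0.557 -0.254 -1.835 -1.898] | dp [-0.0007 -0.0002 -0.0007] dr [-0.3553 -0.0736 -0.5174] 36.2 F [ 0.4 -0.1 -0.1] M [ 0.45 -1.73 -0.  ] w 0.0128
```

>>> play_rows(
  rows=[
    {"offset": [0, 0, 0], "angular": [-0.056, -0.012, -0.082], "hand": 0.05},
    {"offset": [0, 0, 0], "angular": [-0.056, -0.012, -0.082], "hand": 0.05},
    {"offset": [0, 0, 0], "angular": [-0.056, -0.012, -0.082], "hand": 0.05},
    {"offset": [0, 0, 0], "angular": [-0.056, -0.012, -0.082], "hand": 0.05},
    {"offset": [0, 0, 0], "angular": [-0.056, -0.012, -0.082], "hand": 0.05},
    {"offset": [0, 0, 0], "angular": [-0.045, -0.009, -0.065], "hand": 0.05},
    {"offset": [0, 0, 0], "angular": [0, 0, 0], "hand": 0.05},
  ],
)

```text
t: 14.58
eef_pos: [0.6478, 0.3462, 0.1706]
tcp_rot: [[-0.808, 0.184, -0.56], [0.298, 0.947, -0.119], [0.508, -0.263, -0.82]]
ft_force: [-0.2, 0.4, -0.6]
grip_width: 0.0127
```

Run:
```python
from plan import *
go(c+.091*n,Rtool(1.05,1)); grab('wrist','w17')
```

```text
t 14.58 p [0.6478 0.3462 0.1706] q [ 0.645  0.849  0.557 -0.253 -1.835 -2.48 ] | dp [-0.0007 -0.0001 -0.0007] dr [-0.0279 -0.0041 -0.0405] 2.8 F [-0.2  0.4 -0.6] M [ 0.44 -1.63 -0.14] w 0.0127
```

View pics/w17.png

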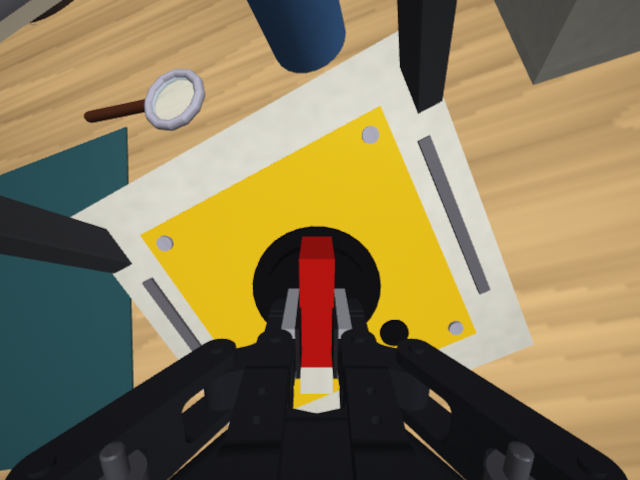

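>>> play_rows(
  rows=[
    {"offset": [0, 0, 0], "angular": [-0.025, -0.005, -0.036], "hand": 0.05},
    {"offset": [0, 0, 0], "angular": [0, 0, 0], "hand": 0.05},
    {"offset": [0, 0, 0], "angular": [0, 0, 0], "hand": 0.3},
    {"offset": [0, 0, 0], "angular": [0, 0, 0], "hand": 0.5},
    {"offset": [0, 0, 0], "angular": [0, 0, 0], "hand": 0.7},
    {"offset": [0, 0, 0], "angular": [0, 0, 0], "hand": 0.9},
    {"offset": [0, 0, 0], "angular": [0, 0, 0], "hand": 1},
    {"offset": [0.006, 0.001, 0.008], "angular": [0, 0, 0], "hand": 1},
    {"offset": [0.011, 0.002, 0.016], "angular": [0, 0, 0], "hand": 1},
    {"offset": [0.011, 0.002, 0.016], "angular": [0, 0, 0], "hand": 1},
    {"offset": [0.011, 0.002, 0.016], "angular": [0, 0, 0], "hand": 1},
    {"offset": [0.006, 0.001, 0.008], "angular": [0, 0, 0], "hand": 1},
    {"offset": [0, 0, 0], "angular": [0, 0, 0], "hand": 1},
    {"offset": [0, 0, 0], "angular": [0, 0, 0], "hand": 1},
    {"offset": [0, 0, 0], "angular": [0, 0, 0], "hand": 1},
  ],
)

```text
t: 15.88
eef_pos: [0.6936, 0.3538, 0.2367]
tcp_rot: [[-0.805, 0.194, -0.56], [0.31, 0.943, -0.12], [0.505, -0.271, -0.819]]
ft_force: [-0.2, 0.1, 0.9]
grip_width: 0.0858
```

Run:
```python
from plan import *
go(c+.168*n,Rtool(1.05,1)); f=grab('wrist','w18');grab('scene','s18')
H=cv2.cvtColor(f['frame'],cv2.COLOR_RGB2HSV)
m=((H[...,0]<8)|(H[...,0]>172))&(H[...,1]>150)&(H[...,2]>150);m[:180]=0
c1=max(cv2.findContours(m.astype(np.uint8),cv2.RETR_EXTERNAL,cv2.CHAIN_APPROX_NONE)[0],key=cv2.contourArea);print(cv2.minAreaRect(c1))
```

```text
t 15.88 p [0.6936 0.3538 0.2367] q [ 0.622  0.898  0.808 -0.259 -2.037 -2.524] | dp [-0.0033  0.0015 -0.0038] dr [-0.0194 -0.0037 -0.0301] 2.1 F [-0.2  0.1  0.9] M [ 0.41 -1.81  0.04] w 0.0858
((319.6806945800781, 247.48953247070312), (21.218107223510742, 73.68171691894531), 1.8778774738311768)
```

View pics/w18.png

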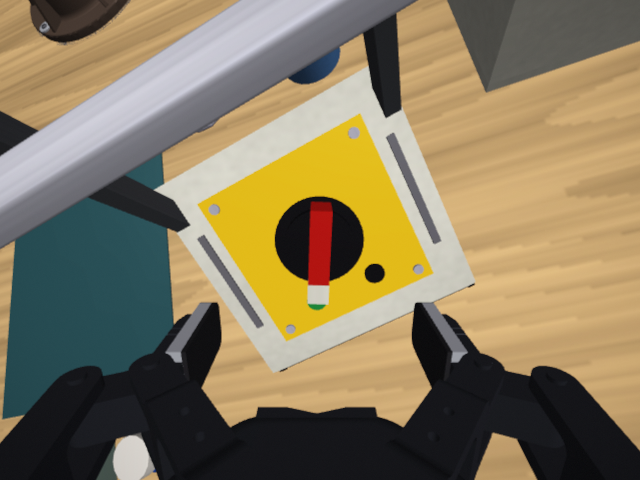

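View pics/s18.png

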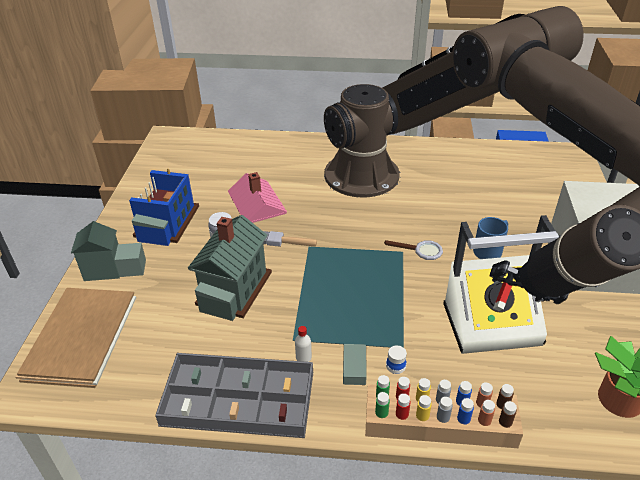

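The white tip now covers the green dot at (317,305). Adding the bar's 1.9° lead to the tool angle gives a switch angle of about 1.05 rad. The roof looks unchanged and the gripper is clear. Handing in.

```bash
python3 -c "
from h import *
print(robot.hand_in())"
```

```text
the job is handed in; nothing more can be done
None
```

The roof is seated on the house's two pegs and released, and the red switch is turned on. I handed the job in at about 16 s; the hand-in reports no verdict.

- **Roof:** I lowered it slowly onto the pegs and let go at the expected height (arm at 0.2589 m against 0.259 m). My check afterwards put its centre about 2 mm from the house's. It was level, and its ridge was at -14.5° against the house's measured -14.8°.
- **Switch:** I gripped the bar square to the panel and turned it clockwise. After I let go, the white tip sat on the green dot, which works out to about 1.05 rad.
- **Rest of the bench:** In the last scene picture I saw none of the other objects moved, but I judged that by eye and did not measure it. The gripper was open and clear of the switch, with contact forces near zero.

No check failed. The arm drifted a few millimetres and up to about 2° within some moves, so I corrected from the cameras and measured pose as I went. The early camera estimates of the switch axis differed by about 2 mm, and I used the closer wrist view.

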